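# Gauge and sort microscope-arm ferrules

### The arm

A 6-joint arm with a two-finger parallel gripper is mounted at the origin on the work surface. World frame = base frame: x ahead of the robot, y to its left, z up, the work surface at z = 0. Lengths are in mm, angles in rad, forces in N, time in s.
With the tool pointing down it reaches from about 350 to 775 mm from the base axis. Payload 7.3 kg.
Tool frame: the origin (TCP) lies at the very end of the fingers, on their centre line; the grasp point (between the pads) lies 19 mm behind it; z points along the fingers, y is the line along which they close (so a half turn about z gives the same grasp; the last joint's range is limited). The gripper opens to 92 mm and grips with 3 to 60 N. Pads are 19 mm wide; open, the fingers measure 130 mm over their backs; the gripper's body (75 mm by 190 mm) begins 47 mm behind the grasp point.
Start: joints at [1.091, 0.342, 1.524, -0, 1.275, -0.146], TCP at [171.995, 496.047, 226.741] pointing down, gripper open.
Joint ranges: [-2.53, 2.53], [-0.77, 2.02], [0.04, 2.7], [-1, 4.14], [0.28, 2.66], [-3.11, 3.11]. Speed limits (rad/s): [2.57, 2.57, 3.14, 3.14, 3.14, 3.14].

### API

Orientations are given as [roll, pitch, yaw] about the fixed x, y, z axes, in that order (R = Rz(yaw) Ry(pitch) Rx(roll)).
In Python, from plant import get_obs, optics, ticket, finder gives the robot as it stands.
- The arm moves only by the tool send_rows, never from a script. Its arguments are lists of equal length, an entry for each row: "offset": the shift along the tool's x, y, z scaled (see below), a list of three; "delta_rot": the turn, a rotation vector about the tool's x, y, z scaled (see below), a list of three. In form: {"offset": [[dx, dy, dz], ...], "delta_rot": [[rx, ry, rz], ...]}. A call has 1 to 8 rows; each row is the pose to reach, as a shift and turn from the pose commanded when the call began, along the tool's axes at that moment, turning the shorter way round; what a row does not reach only later rows make up. The controller multiplies each number of a shift by 120 mm and each number of a turn by 360 degrees. A row lasts 1/8 s, in which the tool goes at most 62.5 mm and 10.7 degrees, less where a joint would pass 70% of its speed; a pose out of reach is approached as far as the arm can. A call with a number of a shift or a turn outside -1 to 1 is refused whole. A call with a gripper value outside its range is refused whole. "grip" is the opening, from 0 (shut) to 1 (fully open), set as the call begins (left out, the last holds). The fingers move at their own pace and stop on an object; the grip force is fixed at half the most. Time passes only in rows, so rows that repeat a pose let the fingers close. It gives the time, the measured TCP pose, the force, the opening and the grip force at its end, in the units of the state.
- get_obs(): the state, without advancing time (a new reading comes with each control period).
- optics.capture(name): name is "scene" or "top" or "wrist"; returns the picture (400x640x3 uint8, red, green, blue); there is no depth.
- optics.get_calibration(name): a dict with "fx", "fy", "cx", "cy" (pixels), "world_from_camera" (4x4, takes a point from camera to world coordinates). Camera axes: x right, y down, z forward; pixel columns grow to the right and rows downward; lengths in mm; the calibration is good to about 2 mm. A picture is of the moment at which its call begins: read the wrist's pose just before it. get_calibration takes no time and is no camera call; for the wrist camera it gives the pose at the moment of the call.
- ticket.close_job(): hands the job in; it is judged then, once.
Trained networks look in the newest picture that a camera, given by its name, has taken for a name from the list of things; names that differ only in an ending like _2 or _b are one class to them, and where a whole thing is asked for, a point or a joint stands for the part that bears it (a point fixed in the world has none). Each returns a list of dicts, best first, with "confidence" (0 to 1); they miss things now and then, are a little off and sometimes report something else, mostly with a low value. They report only what shows in the picture. A call takes as long as a camera call. They do not tell look-alikes from the thing itself.
- finder.boxes_of(target, camera): "box" ([left, top, right, bottom] in pixels, round what is visible of it).
- finder.silhouettes(target, camera): "region" (400x640 bool, what is visible of it) and "box" ([left, top, right, bottom] in pixels, round what is visible of it).
- finder.pinpoint(target, camera): "uv" ([column, row] in pixels: a listed point, or the origin of a listed thing).
The state is a dict: "time": time; "joint_positions": joint angles; "dq": joint speeds; "tau": joint torques, N m; "tool_pos": TCP position; "tcp_rot": TCP orientation; "contact_force": force on the tool from outside, world axes, zero at the start; "moment": the same for the moment, N m; "grip_width": finger opening in mm; "finger_force": force on a finger pad.
Only numpy, scipy, OpenCV 4.12 (cv2) and the standard library are available. Lean on these libraries where they do the work, as an engineer would, in place of code of your own. Each camera call takes 0.05 s, during which the arm holds its last target. There are 200 camera calls.

### The job

Fold the case's lid open until it stands straight up, then take out the ferrules that are there one at a time in the order red, yellow, green, blue, slide each down over the stepped gauge pin as far as it goes and let go so that it rests there on its own. Put each one that went fully home on the base in the white tray and each one that stopped on the pin's shoulder in the black tray, and at the end fold the lid fully shut. Leave any grey blanking plug in the case and the bottle, jar, reel, screwdriver and brush where they are.

Things in the scene. Friction and masses are not known exactly. Their poses are not given: they have to be found in the camera images.
- case: Grey case, fixed, 160 (x) by 280 (y) by 76 mm high, 5 mm walls, folding lid. Origin: centre of underside; x points to the hinge side, away from the robot. The black insert inside (top at 34 mm) has four 52 mm square cavities at x = -10, y = -96, -32, 32, 96 mm, floor at 8 mm height: a ferrule stands in one 3 mm loose all round, its top at 68 mm.
- lid (a joint): The lid's hinge, rad: 0 shut, 1.57 straight up, stop at 1.9. The lid is a flat panel 160 by 280 by 6 mm, 0.25 kg; the hinge is stiff (friction 0.4 N m, 3 to 4 N at the tab), so the lid stays where it is left. It starts shut or slightly ajar.
- lid_hinge (a point): Middle of the lid's hinge line, on the case's far (+x) rim, 76 mm above the case's underside; y is the hinge axis; x turns with the lid and points from the tab to the hinge.
- lid_tab (a point): Grip point of the orange tab, a tongue 30 mm wide (y), 10 mm thick, sticking out 45 mm from the lid's front edge in its plane. The point is 27 mm beyond the edge, 187 mm from the hinge line, 5 mm above the lid's underside. Pinched by its side faces (along y) it turns between the fingers as the lid swings. Free space below it.
- gauge: Stepped gauge pin on a 100 by 100 by 12 mm dark steel base, fixed. Origin: centre of the underside, on the pin's axis. Pin 30 mm thick from 12 to 36 mm height (top 3 mm bevelled to 27), then a 20 mm brass nose up to 58 mm (top 4 mm bevelled to 12). Bore 34: ferrule slides home, rim at 12 mm on the base. Bore 26: stops, rim at 36 mm on the shoulder, and stands there.
- red_1: Aluminium ferrule, tube open below with closed red cap; 46 mm diameter, 60 mm tall, 0.08 to 0.17 kg. Origin: centre of the open lower rim, z up to the cap. Blind bore 50 mm deep, 34 or 26 mm wide: no telling from outside or from the name. At most one of red_1, red_2 is there (else None). Starts upright in any one cavity of the case.
- red_2: Aluminium ferrule, tube open below with closed red cap; 46 mm diameter, 60 mm tall, 0.08 to 0.17 kg. Origin: centre of the open lower rim, z up to the cap. Blind bore 50 mm deep, 34 or 26 mm wide: no telling from outside or from the name. At most one of red_1, red_2 is there (else None). Starts upright in any one cavity of the case.
- yellow_1: Aluminium ferrule, tube open below with closed yellow cap; 46 mm diameter, 60 mm tall, 0.08 to 0.17 kg. Origin: centre of the open lower rim, z up to the cap. Blind bore 50 mm deep, 34 or 26 mm wide: no telling from outside or from the name. At most one of yellow_1, yellow_2 is there (else None). Starts upright in any one cavity of the case.
- yellow_2: Aluminium ferrule, tube open below with closed yellow cap; 46 mm diameter, 60 mm tall, 0.08 to 0.17 kg. Origin: centre of the open lower rim, z up to the cap. Blind bore 50 mm deep, 34 or 26 mm wide: no telling from outside or from the name. At most one of yellow_1, yellow_2 is there (else None). Starts upright in any one cavity of the case.
- green_1: Aluminium ferrule, tube open below with closed green cap; 46 mm diameter, 60 mm tall, 0.08 to 0.17 kg. Origin: centre of the open lower rim, z up to the cap. Blind bore 50 mm deep, 34 or 26 mm wide: no telling from outside or from the name. At most one of green_1, green_2 is there (else None). Starts upright in any one cavity of the case.
- green_2: Aluminium ferrule, tube open below with closed green cap; 46 mm diameter, 60 mm tall, 0.08 to 0.17 kg. Origin: centre of the open lower rim, z up to the cap. Blind bore 50 mm deep, 34 or 26 mm wide: no telling from outside or from the name. At most one of green_1, green_2 is there (else None). Starts upright in any one cavity of the case.
- blue_1: Aluminium ferrule, tube open below with closed blue cap; 46 mm diameter, 60 mm tall, 0.08 to 0.17 kg. Origin: centre of the open lower rim, z up to the cap. Blind bore 50 mm deep, 34 or 26 mm wide: no telling from outside or from the name. At most one of blue_1, blue_2 is there (else None). Starts upright in any one cavity of the case.
- blue_2: Aluminium ferrule, tube open below with closed blue cap; 46 mm diameter, 60 mm tall, 0.08 to 0.17 kg. Origin: centre of the open lower rim, z up to the cap. Blind bore 50 mm deep, 34 or 26 mm wide: no telling from outside or from the name. At most one of blue_1, blue_2 is there (else None). Starts upright in any one cavity of the case.
- tray_white: Loose white plastic sorting tray, 140 mm square, 20 mm high, 4 mm walls and floor, 0.6 kg. Origin: centre of its underside. It takes four ferrules side by side. It can stand left or right of the case.
- tray_black: Loose black plastic sorting tray, 140 mm square, 20 mm high, 4 mm walls and floor, 0.6 kg. Origin: centre of its underside. It takes four ferrules side by side. It can stand left or right of the case.
- bottle: Bystander: blue bottle, 60 mm diameter, 150 mm tall; origin under its centre.
- flux_jar: Bystander: amber jar, 56 mm diameter, 45 mm tall; origin under its centre.
- solder_reel: Bystander: metal reel, 60 mm diameter, 40 mm tall; origin under its centre.
- screwdriver: Bystander: screwdriver lying on the bench.
- plug_red: Bystander: grey blanking plug, a disc 46 mm in diameter and 15 mm thick that fills one cavity of the case if neither red ferrule is there (else None); origin under its centre. It stays where it is.
- plug_blue: Bystander: grey blanking plug, a disc 46 mm in diameter and 15 mm thick that fills one cavity of the case if neither blue ferrule is there (else None); origin under its centre. It stays where it is.
- brush: Bystander: brush lying on the bench.
There are look-alikes about, which are no part of the job. There is more than one size of the tray_black; the one meant has the size given above.

How it is judged:
By the outcome, as a careful person would: the job done as asked, in the order asked, and still so for the second after the job is handed in, with the robot touching nothing.
Of red_1, red_2, plug_red only 1 to 1 are there at a start; the rules pass over those that are not, and their reading is None.
Of yellow_1, yellow_2 only 1 to 1 are there at a start; the rules pass over those that are not, and their reading is None.
Of green_1, green_2 only 1 to 1 are there at a start; the rules pass over those that are not, and their reading is None.
Of blue_1, blue_2, plug_blue only 1 to 1 are there at a start; the rules pass over those that are not, and their reading is None.
At some moment in a run one of tray_white, tray_black may be knocked a few centimetres aside while the robot is not near it.
It also fails if it takes over 210 s, if anything falls off the work surface, if the arm or the gripper's body presses on something with over 40 N, if the wrist force passes 120 N, or if a joint passes its speed limit or range.

## Working session

There is one attempt and no reset: what is moved stays moved. The work goes in short steps, Python scripts to look and compute and a tool call to move; the robot and the scene stay as the last step left them, time stands still between calls to the robot, and variables do not carry over. Pictures are saved under pics/ and viewed, at most 14 in all, crops included, and the job is handed in when it is done.

Besides the shell and the picture viewer there is one more tool, called by a JSON object that holds its "method" and its "body", one argument or row to a line. send_rows: Moves the arm, as the interface text tells. Its arguments: {"type":"object","properties":{"offset":{"type":"array"},"delta_rot":{"type":"array"},"grip":{"type":"number"}},"required":["offset","delta_rot"]}

```bash
mkdir -p pics; ls; cat > h.py <<'E'
import numpy as np, cv2
from plant import get_obs, optics, ticket, finder
from scipy.spatial.transform import Rotation as Ro
def snap(cam,fn=None):
    im=optics.capture(cam)
    if fn: cv2.imwrite('pics/'+fn,im[:,:,::-1])
    return im
def ray(cam,uv,c=None):
    c=c or optics.get_calibration(cam); T=np.array(c["world_from_camera"])
    d=T[:3,:3]@np.array([(uv[0]-c["cx"])/c["fx"],(uv[1]-c["cy"])/c["fy"],1]); return T[:3,3],d/np.linalg.norm(d)
def atz(cam,uv,z,c=None):
    o,d=ray(cam,uv,c); return o+d*(z-o[2])/d[2]
def tri(rs):
    A=np.zeros((3,3));b=np.zeros(3)
    for o,d in rs:
        P=np.eye(3)-np.outer(d,d);A+=P;b+=P@o
    p=np.linalg.solve(A,b); return p,[np.linalg.norm((np.eye(3)-np.outer(d,d))@(p-o)) for o,d in rs]
def proj(cam,p,c=None):
    c=c or optics.get_calibration(cam);T=np.linalg.inv(np.array(c["world_from_camera"]))
    q=T[:3,:3]@np.array(p)+T[:3,3]; return [q[0]/q[2]*c["fx"]+c["cx"],q[1]/q[2]*c["fy"]+c["cy"]]
def R0(): return Ro.from_euler('xyz',get_obs()['tcp_rot'])
E
python3 - <<'E'
from h import *
np.set_printoptions(precision=3,suppress=True)
o=get_obs();print(o)
for c in("scene","top"):
    snap(c,c+'0.png'); k=optics.get_calibration(c);print(c,k['fx'],np.array(k['world_from_camera']))
    for n in("case","lid_tab","lid_hinge","gauge","tray_white","tray_black","bottle"):
        print(n,[(np.round(r['uv']),round(r['confidence'],2)) for r in finder.pinpoint(n,c)[:3]])
E
```

```text
pics
{'time': 0.0, 'joint_positions': array([ 1.091,  0.343,  1.525,  0.   ,  1.275, -0.146]), 'dq': array([ 0.   , -0.001,  0.001,  0.001,  0.001,  0.   ]), 'tau': array([  0.002, -43.126, -24.422,   0.072,   0.056,  -0.   ]), 'tool_pos': array([171.761, 495.654, 226.04 ]), 'tcp_rot': array([-3.14 , -0.   ,  2.808]), 'contact_force': array([ 0.065,  0.875, -0.262]), 'moment': array([0.026, 0.019, 0.004]), 'finger_force': 0.0, 'grip_width': 91.9718025692084}
scene 391.0252332900185 [[  -0.861    0.292   -0.417 1104.588]
 [   0.508    0.471   -0.721  996.518]
 [  -0.014   -0.833   -0.553  890.238]
 [   0.       0.       0.       1.   ]]
case [(array([309., 237.]), 0.97)]
lid_tab [(array([336., 210.]), 0.8), (array([401., 268.]), 0.42)]
lid_hinge [(array([287., 227.]), 0.96)]
gauge [(array([308., 194.]), 0.74)]
tray_white [(array([285., 175.]), 0.81)]
tray_black [(array([383., 226.]), 0.65), (array([398., 265.]), 0.58)]
bottle []
top 510.43055789721586 [[  -0.006   -0.982    0.187  152.52 ]
 [  -1.       0.006    0.001  -34.8  ]
 [  -0.003   -0.187   -0.982 1977.159]
 [   0.       0.       0.       1.   ]]
case [(array([303., 184.]), 0.83)]
lid_tab [(array([297., 210.]), 0.89)]
lid_hinge [(array([301., 159.]), 0.65)]
gauge [(array([366., 222.]), 0.66)]
tray_white [(array([408., 214.]), 0.75), (array([364., 218.]), 0.4)]
tray_black [(array([277., 252.]), 0.85), (array([225., 225.]), 0.8)]
bottle [(array([203., 183.]), 0.54)]
```

```bash
python3 - <<'E'
import cv2,numpy as np
a=cv2.imread('pics/scene0.png')[110:330,200:470];b=cv2.imread('pics/top0.png')[120:300,170:450]
cv2.imwrite('pics/s0c.png',cv2.resize(a,None,fx=2.7,fy=2.7,interpolation=3));cv2.imwrite('pics/t0c.png',cv2.resize(b,None,fx=2.8,fy=2.8,interpolation=3))
E
```

```text
(no output)
```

View pics/s0c.png

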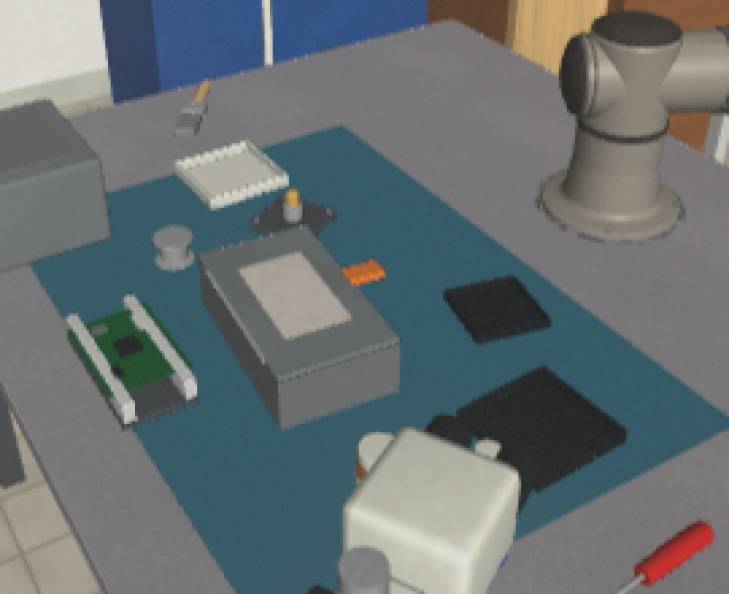

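View pics/t0c.png

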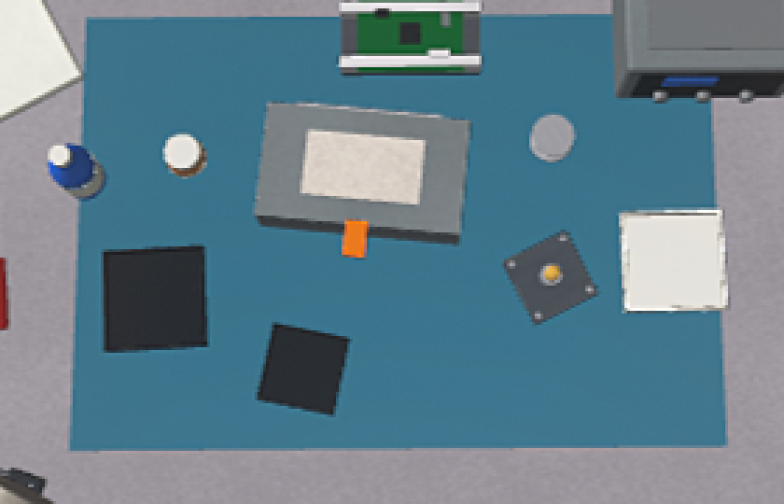

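The scene crop shows the case shut with its orange tab towards the robot, and a gauge with a brass nose. In the top picture the tab is at about (297,206), the gauge at (367,217) and the white tray at (410,213). The large black tray, about 36 px or 140 mm wide, is at (225,226). The small look-alike is at (278,252).

```bash
python3 - <<'E'
from h import *
np.set_printoptions(precision=1,suppress=True)
T=lambda n,z,i=0:print(n,atz("top",n,z))
snap("top");snap("scene")
def best(n,c): 
    r=finder.pinpoint(n,c); return r[0]['uv']
for n in("lid_tab","lid_hinge","case","gauge"):
    p,e=tri([ray(c,best(n,c)) for c in("top","scene")]);print(n,p,e)
for n,z in(("case",82),("tray_white",10),("tray_black",10)):
    for r in finder.silhouettes(n,"top"):
        m=r['region'].astype(np.uint8);rc=cv2.minAreaRect(cv2.findNonZero(m))
        pts=np.array([atz("top",q,z) for q in cv2.boxPoints(rc)]);print(n,r['confidence'],pts.mean(0),pts[:,:2].tolist())
E
```

```text
lid_tab [494.7  55.1  91.1] [np.float64(1.6871116820597676), np.float64(1.687111682059798)]
lid_hinge [675.8  33.9  66.8] [np.float64(6.800531892845948), np.float64(6.800531892845822)]
case [626.4  14.2  35.7] [np.float64(41.873730525035285), np.float64(41.87373052503523)]
gauge [ 456.3 -204.8  -16.6] [np.float64(1.3653515850610531), np.float64(1.365351585061187)]
case 0.92 [580.4  49.9  82. ] [[495.84934239065933, 201.2212689461206], [703.9292766367106, 178.0418545815822], [664.0657920263352, -104.22464475937844], [457.5885940554037, -75.56894152841335]]
tray_white 0.76 [ 480.7 -381.1   10. ] [[549.6167826363123, -309.15126911558724], [554.1800348506154, -453.24161176812373], [411.8072587097904, -452.0218351313821], [407.34987068024884, -309.8442767400599]]
tray_black 0.87 [330.3 134.3  10. ] [[287.4899942845343, 197.35355870430817], [394.90286372358827, 177.47917504592365], [372.8945392612144, 70.80907020750169], [265.93414885317736, 91.72125839514399]]
tray_black 0.65 [429.2 341.8  10. ] [[500.3610929866189, 419.41678919233357], [504.77084896403517, 273.7096007386633], [357.95082595157226, 265.16533861806056], [353.64634679737867, 408.87159190771774]]
```

```bash
cat >> h.py <<'E'
def down(yaw,tilt=0):  # tool down, yaw; tilt = lean about tool x
    return Ro.from_euler('z',yaw)*Ro.from_euler('x',np.pi+tilt)
def plan(wps,start=None):
    """wps: (pos,R); prints send_rows numbers, chained from the measured pose"""
    o=get_obs(); p=np.array(o['tool_pos']) if start is None else np.array(start[0]); R=R0() if start is None else start[1]
    for q,Q in wps:
        q=np.array(q,float); n=max(1,int(np.ceil(max(abs(R.inv().apply(q-p))/119))),int(np.ceil((R.inv()*Q).magnitude()/np.radians(84))))
        dv=(R.inv()*Q).as_rotvec(); p0=p;Ra=R
        for i in range(n):
            t=p0+(q-p0)*(i+1)/n; D=Ro.from_rotvec(dv/n); off=R.inv().apply(t-p)/120
            k=max(np.linalg.norm(t-p)/62.5,np.degrees(D.magnitude())/10.7)
            off=np.round(off,3);dr=np.round(D.as_rotvec()/(2*np.pi),4)
            print('off',off.tolist(),'rot',dr.tolist(),'rows>=%.1f'%k,'->',np.round(t,0).tolist())
            p=p+R.apply(off*120);R=R*Ro.from_rotvec(dr*2*np.pi)
E
python3 - <<'E'
from h import *
plan([((400,50,330),down(3.02))])
E
```

```text
off [-0.753, -0.722, -0.215] rot [0.0, 0.0, -0.0084] rows>=2.0 -> [229.0, 385.0, 253.0]
off [-0.714, -0.761, -0.215] rot [0.0, 0.0, -0.0084] rows>=2.0 -> [286.0, 273.0, 278.0]
off [-0.673, -0.798, -0.215] rot [0.0, 0.0, -0.0084] rows>=2.0 -> [343.0, 162.0, 304.0]
off [-0.63, -0.832, -0.216] rot [0.0, 0.0, -0.0084] rows>=2.0 -> [400.0, 50.0, 330.0]
```

{"method": "send_rows", "body": {
  "offset": [
    [-0.753, -0.722, -0.215],
    [-0.753, -0.722, -0.215],
    [-0.753, -0.722, -0.215]
  ],
  "delta_rot": [
    [0, 0, -0.0084],
    [0, 0, -0.0084],
    [0, 0, -0.0084]
  ]
}}

```text
time: 1.82
tool_pos: [230.5, 382.4, 253.6]
tcp_rot: [3.14, 0.001, 2.857]
contact_force: [-0.2, 0.6, 0.1]
grip_width: 91.9
finger_force: 0.0
```

{"method": "send_rows", "body": {
  "offset": [
    [-0.714, -0.761, -0.215],
    [-0.714, -0.761, -0.215],
    [-0.714, -0.761, -0.215]
  ],
  "delta_rot": [
    [0, 0, -0.0084],
    [0, 0, -0.0084],
    [0, 0, -0.0084]
  ]
}}

```text
time: 2.2
tool_pos: [287.8, 271.2, 279.2]
tcp_rot: [3.14, 0.002, 2.908]
contact_force: [0.1, 0.1, -0.3]
grip_width: 91.7
finger_force: 0.0
```

{"method": "send_rows", "body": {
  "offset": [
    [-0.673, -0.798, -0.215],
    [-0.673, -0.798, -0.215],
    [-0.673, -0.798, -0.215]
  ],
  "delta_rot": [
    [0, 0, -0.0084],
    [0, 0, -0.0084],
    [0, 0, -0.0084]
  ]
}}

```text
time: 2.58
tool_pos: [344.8, 159.8, 304.6]
tcp_rot: [3.141, 0.002, 2.961]
contact_force: [-1.1, 1.2, -1.0]
grip_width: 92.2
finger_force: 0.0
```

{"method": "send_rows", "body": {
  "offset": [
    [-0.63, -0.832, -0.216],
    [-0.63, -0.832, -0.216],
    [-0.63, -0.832, -0.216],
    [-0.63, -0.832, -0.216]
  ],
  "delta_rot": [
    [0, 0, -0.0084],
    [0, 0, -0.0084],
    [0, 0, -0.0084],
    [0, 0, -0.0084]
  ]
}}

```text
time: 3.08
tool_pos: [399.6, 51.6, 329.4]
tcp_rot: [3.141, -0.002, 3.02]
contact_force: [-0.3, 1.0, 0.0]
grip_width: 91.6
finger_force: 0.0
```

```bash
python3 - <<'E'
from h import *
np.set_printoptions(precision=3,suppress=True)
o=get_obs();print(o['time'],o['tool_pos'],o['tcp_rot'],o['joint_positions'])
c=optics.get_calibration("wrist");print(c['fx'],np.array(c['world_from_camera']))
snap("wrist",'w1.png')
for n in("lid_tab","lid_hinge","case","gauge","tray_black"):print(n,[(r['uv'],r['confidence'],atz("wrist",r['uv'],80 if 'lid' in n else 0,c)) for r in finder.pinpoint(n,"wrist")])
E
```

```text
3.075 [399.636  51.556 329.379] [ 3.141 -0.002  3.02 ] [-0.063  0.044  1.619  0.001  1.48  -1.512]
319.621780904814 [[  0.121   0.949   0.292 320.482]
 [  0.993  -0.116  -0.034  60.251]
 [  0.001   0.294  -0.956 487.21 ]
 [  0.      0.      0.      1.   ]]
lid_tab [([322.6, 235.3], 0.91, array([495.909,  54.667,  80.   ]))]
lid_hinge [([324.2, 339.2], 0.68, array([667.992,  38.013,  80.   ])), ([152.8, 207.8], 0.21, array([ 428.699, -166.979,   80.   ]))]
case [([319.9, 269.4], 0.85, array([592.424,  42.034,  -0.   ]))]
gauge [([154.6, 212.5], 0.63, array([ 458.089, -210.859,    0.   ]))]
tray_black [([497.3, 152.9], 0.85, array([427.446, 333.116,   0.   ])), ([357.0, 102.8], 0.73, array([328.755, 126.428,   0.   ])), ([320.2, 271.1], 0.31, array([595.722,  42.176,   0.   ]))]
```

View pics/w1.png

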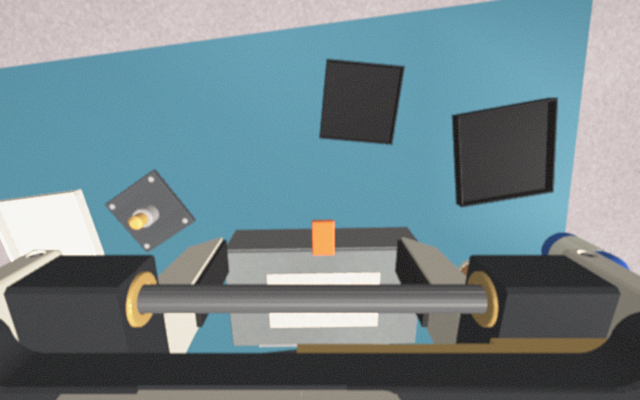

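```bash
cat >> h.py <<'E'
def wtri(n,cams):  # newest pictures
    rs=[];
    for c in cams:
        r=finder.pinpoint(n,c)
        if r: rs.append(ray(c,r[0]['uv']))
    return tri(rs)
E
python3 - <<'E'
from h import *
np.set_printoptions(precision=1,suppress=True)
for n in("lid_tab","gauge"):
    print(n,wtri(n,("wrist","top","scene")),wtri(n,("wrist","top")),wtri(n,("wrist","scene")))
for uv in((238,250),(405,248),(235,231),(409,229)): print(atz("wrist",uv,79 if uv[1]>240 else 0))
im=cv2.imread('pics/w1.png')
hsv=cv2.cvtColor(im,cv2.COLOR_BGR2HSV);m=cv2.inRange(hsv,(5,170,120),(20,255,255))[200:270,290:350];n,l,s,ce=cv2.connectedComponentsWithStats(m);print(s,ce)
th=-.13
plan([((496,54.5,130),down(np.pi+th)),((496,54.5,66),down(np.pi+th))])
E
```

```text
lid_tab (array([493.9,  54.4,  89.9]), [np.float64(1.425959124123787), np.float64(2.456778390857893), np.float64(1.3156914261804007)]) (array([498.5,  53.9,  76.8]), [np.float64(0.8479634276945227), np.float64(0.8479634276944799)]) (array([492.4,  53.4,  89.3]), [np.float64(0.6451237434464779), np.float64(0.645123743446585)])
gauge (array([ 457.6, -208.5,  -11.4]), [np.float64(10.38315534017338), np.float64(5.823321301161668), np.float64(5.740476400622748)]) (array([ 450.4, -200.1,   24.5]), [np.float64(1.5630881002553525), np.float64(1.5630881002553636)]) (array([ 458.6, -215.4,  -16.2]), [np.float64(7.3714690213260665), np.float64(7.371469021326253)])
[505.2 -67.8  79. ]
[530.6 165.2  79. ]
[506.4 -90.7   0. ]
[537.7 193.5   0. ]
[[   0    0   60   70 4151]
 [  23   21   20    2   36]
 [  23   29    1    1    1]
 [  22   32    1    2    2]
 [  22   35    2    2    2]
 [  23   39    1    1    1]
 [  23   41    1    6    6]
 [  23   48    1    1    1]] [[29.5 34.6]
 [32.4 21.5]
 [23.  29. ]
 [22.  32.5]
 [22.5 35.5]
 [23.  39. ]
 [23.  43.5]
 [23.  48. ]]
off [-0.395, 0.068, 0.834] rot [0.0, 0.0, 0.0006] rows>=1.8 -> [448.0, 52.0, 230.0]
off [-0.394, 0.069, 0.833] rot [0.0, 0.0, 0.0006] rows>=1.8 -> [496.0, 54.0, 130.0]
off [0.0, -0.0, 0.533] rot [0.0, 0.0, -0.0001] rows>=1.0 -> [496.0, 54.0, 66.0]
```

{"method": "send_rows", "body": {
  "offset": [
    [-0.395, 0.068, 0.834],
    [-0.395, 0.068, 0.834],
    [-0.395, 0.068, 0.834]
  ],
  "delta_rot": [
    [0, 0, 0.0006],
    [0, 0, 0.0006],
    [0, 0, 0.0006]
  ],
  "grip": 0.7
}}

```text
time: 4.45
tool_pos: [446.9, 52.3, 227.2]
tcp_rot: [-3.141, -0.007, 3.015]
contact_force: [-0.4, 0.2, 0.8]
grip_width: 67.0
finger_force: 0.0
```

{"method": "send_rows", "body": {
  "offset": [
    [-0.394, 0.069, 0.833],
    [-0.394, 0.069, 0.833],
    [-0.394, 0.069, 0.833],
    [-0.394, 0.069, 0.833]
  ],
  "delta_rot": [
    [0, 0, 0.0006],
    [0, 0, 0.0006],
    [0, 0, 0.0006],
    [0, 0, 0.0006]
  ]
}}

```text
time: 4.95
tool_pos: [496.5, 54.5, 132.4]
tcp_rot: [3.141, 0.003, 3.011]
contact_force: [-0.1, -0.5, -0.2]
grip_width: 64.3
finger_force: 0.0
```

```bash
python3 - <<'E'
from h import *
np.set_printoptions(precision=1,suppress=True)
o=get_obs();print(o['time'],o['tool_pos'],o['tcp_rot'])
snap("wrist",'w2.png'); c=optics.get_calibration("wrist")
for r in finder.pinpoint("lid_tab","wrist"): print(r, atz("wrist",r['uv'],85,c))
print(wtri("lid_tab",("wrist","top")),wtri("lid_tab",("wrist","scene")))
E
```

```text
4.95 [496.5  54.5 132.4] [3.1 0.  3. ]
{'uv': [311.5, 214.6], 'confidence': 0.8} [490.2  54.6  85. ]
(array([502.3,  54.5,  52.8]), [np.float64(1.5608030630168659), np.float64(1.5608030630168928)]) (array([489.9,  53.6,  87.4]), [np.float64(1.684660292906229), np.float64(1.6846602929061643)])
```

View pics/w2.png

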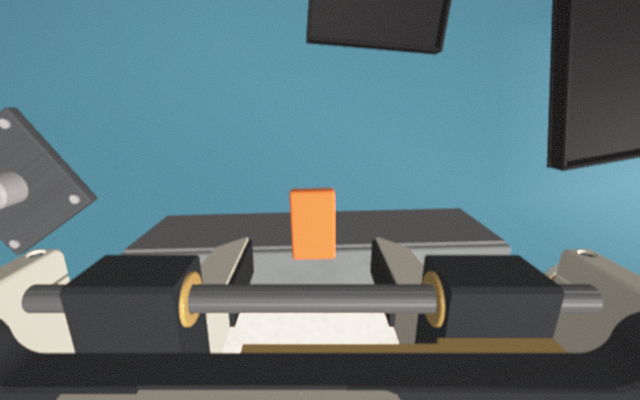

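```bash
python3 - <<'E'
from h import *
np.set_printoptions(precision=1,suppress=True)
c=optics.get_calibration("wrist")
for uv in((290,188),(336,188),(291,259),(336,259)): print(atz("wrist",uv,86,c),atz("wrist",uv,90,c))
plan([((493,54.5,67),down(np.pi-.109))])
E
```

```text
[468.6  43.1  86. ] [467.6  43.5  90. ]
[472.5  73.1  86. ] [471.4  72.9  90. ]
[519.9  36.1  86. ] [517.9  36.7  90. ]
[524.   67.6  86. ] [521.9  67.5  90. ]
off [0.028, -0.005, 0.536] rot [0.0, 0.0004, -0.0034] rows>=1.0 -> [493.0, 54.0, 67.0]
```

{"method": "send_rows", "body": {
  "offset": [
    [0.04, -0.005, 0.25],
    [0.04, -0.005, 0.54],
    [0.04, -0.005, 0.54]
  ],
  "delta_rot": [
    [0, 0, -0.0034],
    [0, 0, -0.0034],
    [0, 0, -0.0034]
  ]
}}

```text
time: 5.62
tool_pos: [489.5, 54.7, 63.9]
tcp_rot: [-3.141, -0.004, 3.033]
contact_force: [-0.5, -0.7, -0.5]
grip_width: 64.0
finger_force: 0.0
```

{"method": "send_rows", "body": {
  "offset": [
    [0, 0, 0],
    [0, 0, 0],
    [0, 0, 0],
    [0, 0, 0],
    [0, 0, 0],
    [0, 0, 0]
  ],
  "delta_rot": [
    [0, 0, 0],
    [0, 0, 0],
    [0, 0, 0],
    [0, 0, 0],
    [0, 0, 0],
    [0, 0, 0]
  ],
  "grip": 0
}}

```text
time: 6.38
tool_pos: [491.6, 55.7, 65.6]
tcp_rot: [3.14, 0.001, 3.032]
contact_force: [0.7, 5.9, 0.9]
grip_width: 29.9
finger_force: 30.0
```

```bash
python3 - <<'E'
from h import *
o=get_obs();print(o)
p=o['tool_pos'];R=R0();r=187.07;
zt=p[2]+19;print('tab z',zt)
a0=np.arcsin((zt-76)/r); b=np.arctan2(5,187)
off=[]
th=-.109
for k in range(1,25):
    A=a0+(1.57+b-a0)*k/24
    d=r*(np.cos(a0)-np.cos(A)); w=np.array([d*np.cos(th),d*np.sin(th),r*(np.sin(A)-np.sin(a0))]); off.append(R.inv().apply(w)/120)
off=np.array(off)
for i in range(3):
    base=off[8*i-1] if i else 0
    print(np.round(off[8*i:8*i+8]-base,3).tolist())
E
```

```text
{'time': 6.375, 'joint_positions': array([-0.04335813,  0.48435325,  1.81387652,  0.00230475,  0.84207111,
       -1.50658838]), 'dq': array([-0.00115905,  0.00050565,  0.00038106, -0.00069112, -0.00196574,
        0.00155184]), 'tau': array([-2.90458001e+00, -4.29353356e+01, -1.70475107e+01, -1.34127159e+00,
        2.32736841e-01,  2.01819639e-02]), 'tool_pos': array([491.58880386,  55.6915531 ,  65.64776476]), 'tcp_rot': array([3.13979202e+00, 1.17734330e-03, 3.03249184e+00]), 'contact_force': array([0.70194891, 5.92151572, 0.94706735]), 'moment': array([ 1.03873799, -0.09361221,  0.03380139]), 'finger_force': 29.992353916168213, 'grip_width': 29.911942324362343}
tab z 84.64776475923641
[[-0.008, 0.0, -0.1], [-0.023, 0.0, -0.2], [-0.043, 0.001, -0.299], [-0.071, 0.001, -0.395], [-0.104, 0.001, -0.49], [-0.143, 0.001, -0.583], [-0.189, 0.001, -0.673], [-0.24, 0.001, -0.76]]
[[-0.057, 0.0, -0.083], [-0.118, 0.0, -0.163], [-0.185, 0.0, -0.238], [-0.257, 0.001, -0.309], [-0.333, 0.001, -0.375], [-0.413, 0.001, -0.436], [-0.497, 0.001, -0.492], [-0.584, 0.001, -0.542]]
[[-0.09, 0.0, -0.044], [-0.183, 0.0, -0.083], [-0.279, 0.0, -0.115], [-0.376, 0.0, -0.142], [-0.475, 0.0, -0.162], [-0.574, 0.0, -0.175], [-0.675, 0.0, -0.182], [-0.776, 0.0, -0.183]]
```

{"method": "send_rows", "body": {
  "offset": [
    [-0.008, 0.0, -0.1],
    [-0.023, 0.0, -0.2],
    [-0.043, 0.001, -0.299],
    [-0.071, 0.001, -0.395],
    [-0.104, 0.001, -0.49],
    [-0.143, 0.001, -0.583],
    [-0.189, 0.001, -0.673],
    [-0.24, 0.001, -0.76]
  ],
  "delta_rot": [
    [0, 0, 0],
    [0, 0, 0],
    [0, 0, 0],
    [0, 0, 0],
    [0, 0, 0],
    [0, 0, 0],
    [0, 0, 0],
    [0, 0, 0]
  ]
}}

```text
time: 7.38
tool_pos: [519.0, 52.8, 155.9]
tcp_rot: [3.14, -0.003, 3.033]
contact_force: [2.0, 5.1, -6.5]
grip_width: 29.7
finger_force: 30.0
```

{"method": "send_rows", "body": {
  "offset": [
    [-0.057, 0.0, -0.083],
    [-0.118, 0.0, -0.163],
    [-0.185, 0.0, -0.238],
    [-0.257, 0.001, -0.309],
    [-0.333, 0.001, -0.375],
    [-0.413, 0.001, -0.436],
    [-0.497, 0.001, -0.492],
    [-0.584, 0.001, -0.542]
  ],
  "delta_rot": [
    [0, 0, 0],
    [0, 0, 0],
    [0, 0, 0],
    [0, 0, 0],
    [0, 0, 0],
    [0, 0, 0],
    [0, 0, 0],
    [0, 0, 0]
  ]
}}

```text
time: 8.38
tool_pos: [587.8, 45.7, 220.5]
tcp_rot: [3.139, -0.006, 3.033]
contact_force: [-2.9, 4.5, -3.3]
grip_width: 29.5
finger_force: 30.0
```

{"method": "send_rows", "body": {
  "offset": [
    [-0.09, 0.0, -0.044],
    [-0.183, 0.0, -0.083],
    [-0.279, 0.0, -0.115],
    [-0.376, 0.0, -0.142],
    [-0.475, 0.0, -0.162],
    [-0.574, 0.0, -0.175],
    [-0.675, 0.0, -0.182],
    [-0.776, 0.0, -0.183]
  ],
  "delta_rot": [
    [0, 0, 0],
    [0, 0, 0],
    [0, 0, 0],
    [0, 0, 0],
    [0, 0, 0],
    [0, 0, 0],
    [0, 0, 0],
    [0, 0, 0]
  ]
}}

```text
time: 9.38
tool_pos: [681.1, 35.9, 243.6]
tcp_rot: [3.139, -0.003, 3.034]
contact_force: [-3.7, 5.1, 2.7]
grip_width: 29.8
finger_force: 30.0
```

```bash
python3 - <<'E'
from h import *
np.set_printoptions(precision=1,suppress=True)
o=get_obs();print(o['tool_pos'],o['contact_force'])
snap("top","t2.png");snap("scene","s2.png")
print(wtri("lid_tab",("top","scene")),wtri("lid_hinge",("top","scene")))
for n in ("red_1","yellow_1","green_1","blue_1","plug_red","plug_blue"):
  for c in("top","scene"):
    print(n,c,[(np.round(r['uv'],1),round(r['confidence'],2),atz(c,r['uv'],8)) for r in finder.pinpoint(n,c)[:2]])
a=cv2.imread('pics/scene0.png')*0;a=cv2.imread('pics/s2.png')[100:320,200:470];b=cv2.imread('pics/t2.png')[120:300,170:450]
cv2.imwrite('pics/st2.png',np.vstack([cv2.resize(a,(560,456)),cv2.resize(b,(560,360))])[:,:][...] if 0 else np.hstack([cv2.resize(a,(400,326),interpolation=3),cv2.resize(b,(400,326),interpolation=3)]))
E
```

```text
[681.1  35.9 243.6] [-3.7  5.1  2.7]
(array([675.5,  37.2, 265.1]), [np.float64(3.895683151891679), np.float64(3.895683151891707)]) (array([673.1,  40.1,  76.8]), [np.float64(4.546726762705768), np.float64(4.546726762705723)])
red_1 top [(array([171.4, 211.2]), 0.29, array([491.9, 550.2,   8. ]))]
red_1 scene [(array([316.4, 237.2]), 0.6, array([579.7,  68.3,   8. ]))]
yellow_1 top [(array([277.2, 182. ]), 0.48, array([606.6, 137. ,   8. ])), (array([366.7, 169.9]), 0.46, array([ 653.7, -218.2,    8. ]))]
yellow_1 scene [(array([324.2, 253.1]), 0.42, array([599.3, 153.5,   8. ]))]
green_1 top [(array([306. , 186.2]), 0.63, array([588.9,  23. ,   8. ]))]
green_1 scene [(array([306.7, 230.4]), 0.45, array([590.2,  17. ,   8. ]))]
blue_1 top [(array([324.8, 188.2]), 0.48, array([580.4, -51.2,   8. ]))]
blue_1 scene [(array([302.9, 219.7]), 0.54, array([571.2, -46.2,   8. ])), (array([311., 230.]), 0.5, array([575.8,  23.2,   8. ]))]
plug_red top []
plug_red scene [(array([325.2, 251.2]), 0.57, array([591.5, 147.2,   8. ]))]
plug_blue top []
plug_blue scene []
```

View pics/st2.png

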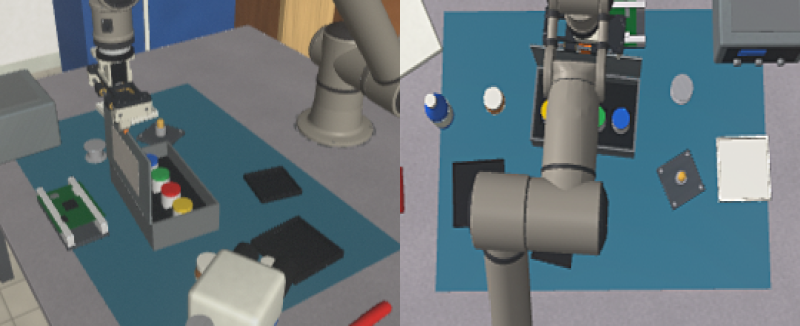

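Both views show the lid standing up. From +y the caps run yellow (96), red (32), green (-32), blue (-96), with no plugs. I'll release the tab and look into the case.

```bash
python3 - <<'E'
from h import *
plan([((679,36.5,310),down(np.pi-.109)),((520,45,330),down(np.pi-.109))])
E
```

```text
off [0.025, 0.004, -0.553] rot [0.0004, -0.0, 0.0002] rows>=1.1 -> [679.0, 36.0, 310.0]
off [0.663, -0.037, -0.083] rot [0.0, -0.0, 0.0] rows>=1.3 -> [600.0, 41.0, 320.0]
off [0.662, -0.036, -0.084] rot [0.0, -0.0, 0.0] rows>=1.3 -> [520.0, 45.0, 330.0]
```

{"method": "send_rows", "body": {
  "offset": [
    [0, 0, 0],
    [0, 0, 0],
    [0, 0, 0]
  ],
  "delta_rot": [
    [0, 0, 0],
    [0, 0, 0],
    [0, 0, 0]
  ],
  "grip": 0.6
}}

```text
time: 10.65
tool_pos: [682.0, 33.7, 243.3]
tcp_rot: [-3.141, -0.0, 3.032]
contact_force: [-0.3, 0.1, -0.9]
grip_width: 52.8
finger_force: 0.0
```

{"method": "send_rows", "body": {
  "offset": [
    [0, 0, -0.553],
    [0, 0, -0.553]
  ],
  "delta_rot": [
    [0, 0, 0],
    [0, 0, 0]
  ],
  "grip": 0.6
}}

```text
time: 10.9
tool_pos: [683.5, 33.7, 315.5]
tcp_rot: [3.141, 0.01, 3.032]
contact_force: [-0.3, -1.3, 1.1]
grip_width: 55.1
finger_force: 0.0
```

{"method": "send_rows", "body": {
  "offset": [
    [0.663, -0.037, -0.083],
    [0.663, -0.037, -0.083]
  ],
  "delta_rot": [
    [0, 0, 0],
    [0, 0, 0]
  ]
}}

```text
time: 11.15
tool_pos: [599.3, 38.4, 318.6]
tcp_rot: [-3.141, -0.004, 3.033]
contact_force: [1.1, 0.7, 0.8]
grip_width: 55.0
finger_force: 0.0
```

{"method": "send_rows", "body": {
  "offset": [
    [0.68, -0.037, -0.083],
    [0.68, -0.037, -0.083],
    [0.68, -0.037, -0.083],
    [0.68, -0.037, -0.083]
  ],
  "delta_rot": [
    [0, 0, 0],
    [0, 0, 0],
    [0, 0, 0],
    [0, 0, 0]
  ]
}}

```text
time: 11.65
tool_pos: [521.6, 42.4, 329.5]
tcp_rot: [3.142, 0.001, 3.032]
contact_force: [0.1, -0.8, 0.2]
grip_width: 55.0
finger_force: 0.0
```

```bash
python3 - <<'E'
from h import *
np.set_printoptions(precision=1,suppress=True)
o=get_obs();print(o['time'],o['tool_pos'],o['tcp_rot'])
c=optics.get_calibration("wrist")
snap("wrist","w3.png");snap("top");snap("scene")
for n in ("red_1","yellow_1","green_1","blue_1","gauge"):
  for k in("top","wrist"):
    cc=c if k=="wrist" else None
    s=finder.silhouettes(n,k)[:1]; b=s and s[0]['box']
    print(n,k,[(np.round(r['uv'],1),round(r['confidence'],2),atz(k,r['uv'],8,cc)) for r in finder.pinpoint(n,k)[:2]],b)
print(wtri("lid_tab",("top","scene")))
E
```

```text
11.65 [521.6  42.4 329.5] [3.1 0.  3. ]
red_1 top [(array([289.5, 185.2]), 0.42, array([593.4,  88.2,   8. ]))] [358.4, 157.9, 378.2, 179.8]
red_1 wrist [(array([337.7, 196.7]), 0.8, array([587.2,  75.7,   8. ]))] [324.4, 186.0, 359.7, 223.8]
yellow_1 top [] [347.3, 203.9, 380.7, 235.7]
yellow_1 wrist [(array([375.5, 196.5]), 0.71, array([593.2, 134.4,   8. ]))] [364.7, 184.4, 404.3, 225.9]
green_1 top [] []
green_1 wrist [(array([299.9, 195.3]), 0.85, array([578.5,  17.2,   8. ]))] [278.8, 186.8, 315.6, 226.5]
blue_1 top [(array([325.1, 186.4]), 0.62, array([587.7, -52.4,   8. ])), (array([202.3, 184.6]), 0.58, array([597.9, 433.1,   8. ]))] []
blue_1 wrist [(array([257.8, 202.1]), 0.66, array([582.5, -49.9,   8. ])), (array([ 29.6, 152.8]), 0.16, array([ 468.9, -377.9,    8. ]))] [236.4, 190.3, 269.4, 225.2]
gauge top [(array([366.3, 219. ]), 0.93, array([ 456.5, -212.1,    8. ]))] [347.2, 203.9, 382.6, 236.2]
gauge wrist [(array([138.9, 129.8]), 0.78, array([ 453.6, -206. ,    8. ]))] [86.0, 85.4, 182.1, 177.4]
(array([1002.5,  769.2,  742.8]), [np.float64(1.04877153440191e-13)])
```

View pics/w3.png

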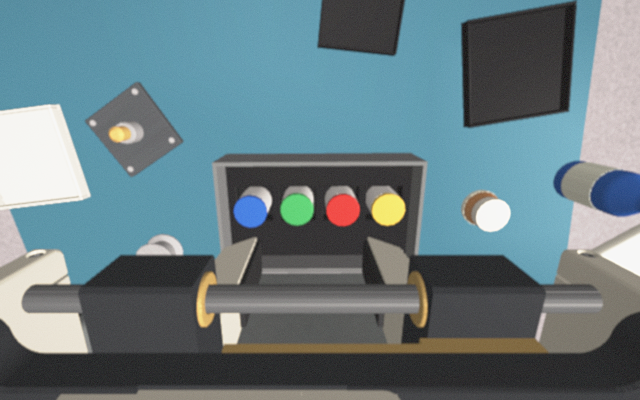

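Caps in the wrist picture: blue (251,211), green (297,209), red (342,210), yellow (388,210). The gauge nose is at (119,134).

```bash
cat >> h.py <<'E'
HS={'red':((172,130,80),(5,255,255)),'yellow':((20,130,80),(33,255,255)),'green':((50,100,60),(80,255,255)),'blue':((106,140,80),(120,255,255)),'brass':((14,90,110),(26,255,255))}
def capuv(im,col,roi):
    x0,y0,x1,y1=roi; h=cv2.cvtColor(im[y0:y1,x0:x1,::-1].copy(),cv2.COLOR_BGR2HSV);lo,hi=HS[col]
    m=cv2.inRange(h,lo,hi) if lo[0]<hi[0] else cv2.inRange(h,lo,(180,255,255))|cv2.inRange(h,(0,)+lo[1:],hi)
    n,l,s,c=cv2.connectedComponentsWithStats(cv2.morphologyEx(m,cv2.MORPH_OPEN,np.ones((3,3))))
    if n<2: return None
    i=1+np.argmax(s[1:,4]); pts=cv2.findNonZero((l==i).astype(np.uint8)); hull=cv2.convexHull(pts)
    e=cv2.fitEllipse(hull) if len(hull)>5 else None
    return (e[0][0]+x0,e[0][1]+y0),e[1]
E
python3 - <<'E'
from h import *
np.set_printoptions(precision=1,suppress=True)
c=optics.get_calibration("wrist")
im=cv2.imread('pics/w3.png')[:,:,::-1]
for k in('blue','green','red','yellow'):
    uv=capuv(im,k,(225,180,415,235)); print(k,uv,atz("wrist",uv[0],68,c), 'dia->depth',319.6*46/max(uv[1]))
uv=capuv(im,'brass',(90,110,160,160));print(uv,atz("wrist",uv[0],50,c))
q=[atz("wrist",u,12,c) for u in((138,83),(182,140),(130,176),(86,121))];print(np.array(q),np.mean(q,0))
for u in((217,162),(424,160)):print(atz("wrist",u,76,c))
for u in((263,269),(370,269),(250,343),(385,343)):print('lidedge',atz("wrist",u,76,c))
g=[atz("top",u,12) for u in((170+505/2.8,120+263/2.8),(170+563/2.8,120+233/2.8),(170+597/2.8,120+291/2.8),(170+538/2.8,120+323/2.8))];print(np.array(g),np.mean(g,0))
# edges of tray black
for r in finder.silhouettes("tray_black","wrist"):
    rc=cv2.minAreaRect(cv2.findNonZero(r['region'].astype(np.uint8)));print(r['confidence'],rc,atz("wrist",rc[0],10,c))
E
```

```text
blue ((249.69100761413574, 211.613431930542), (30.899118423461914, 33.816165924072266)) [576.5 -50.5  68. ] dia->depth 434.7506465697392
green ((296.3826370239258, 209.54335403442383), (31.592119216918945, 33.872676849365234)) [580.5  14.3  68. ] dia->depth 434.0253374535265
red ((342.68785858154297, 210.15256309509277), (32.227630615234375, 34.1868896484375)) [588.2  78.   68. ] dia->depth 430.03619665856127
yellow ((387.93418884277344, 209.40334129333496), (31.719533920288086, 34.94089126586914)) [593.9 140.4  68. ] dia->depth 420.7562963444145
((118.82716751098633, 133.4214267730713), (16.085891723632812, 21.754398345947266)) [ 453.5 -211.5   50. ]
[[ 389.9 -187.9   12. ]
 [ 473.8 -144.6   12. ]
 [ 518.4 -235.5   12. ]
 [ 432.3 -276.4   12. ]] [ 453.6 -211.1   12. ]
[502.  -79.6  76. ]
[528.3 187.6  76. ]
lidedge [662.5 -43.9  76. ]
lidedge [679.1 109.5  76. ]
lidedge [788.4 -83.8  76. ]
lidedge [811.1 125.9  76. ]
[[ 476.3 -150.1   12. ]
 [ 518.3 -231.9   12. ]
 [ 436.1 -277.    12. ]
 [ 392.  -194.2   12. ]] [ 455.7 -213.3   12. ]
0.79 ((519.7196655273438, 63.427734375), (109.48117065429688, 130.54110717773438), 81.25383758544922) [421.6 341.6  10. ]
0.79 ((360.04827880859375, 24.92068862915039), (83.95899200439453, 56.969200134277344), 4.763641834259033) [350.4 125.5  10. ]
0.71 ((311.7655029296875, 306.0457763671875), (147.01914978027344, 72.85484313964844), 0.4547188878059387) [778.6  14.4  10. ]
```

```bash
python3 - <<'E'
from h import *
import json
c=optics.get_calibration("wrist");json.dump({k:(np.array(v).tolist()) for k,v in c.items()},open('c3.json','w'))
plan([((570,95,310),down(1.465,-.157))])
E
```

```text
off [-0.18, 0.239, 0.082] rot [-0.0098, -0.0098, 0.1245] rows>=4.2 -> [545.0, 69.0, 320.0]
off [0.044, 0.289, 0.104] rot [-0.0098, -0.0098, 0.1245] rows>=4.2 -> [570.0, 95.0, 310.0]
```

{"method": "send_rows", "body": {
  "offset": [
    [-0.18, 0.239, 0.082],
    [-0.18, 0.239, 0.082],
    [-0.18, 0.239, 0.082],
    [-0.18, 0.239, 0.082],
    [-0.18, 0.239, 0.082]
  ],
  "delta_rot": [
    [-0.0098, -0.0098, 0.1245],
    [-0.0098, -0.0098, 0.1245],
    [-0.0098, -0.0098, 0.1245],
    [-0.0098, -0.0098, 0.1245],
    [-0.0098, -0.0098, 0.1245]
  ],
  "grip": 0.72
}}

```text
time: 13.58
tool_pos: [545.3, 68.8, 320.0]
tcp_rot: [3.063, 0.033, 2.248]
contact_force: [0.3, 0.3, -0.1]
grip_width: 66.3
finger_force: 0.0
```

{"method": "send_rows", "body": {
  "offset": [
    [0.044, 0.289, 0.104],
    [0.044, 0.289, 0.104],
    [0.044, 0.289, 0.104],
    [0.044, 0.289, 0.104],
    [0.044, 0.289, 0.104],
    [0.044, 0.289, 0.104],
    [0.044, 0.289, 0.104]
  ],
  "delta_rot": [
    [-0.0098, -0.0098, 0.1245],
    [-0.0098, -0.0098, 0.1245],
    [-0.0098, -0.0098, 0.1245],
    [-0.0098, -0.0098, 0.1245],
    [-0.0098, -0.0098, 0.1245],
    [-0.0098, -0.0098, 0.1245],
    [-0.0098, -0.0098, 0.1245]
  ]
}}

```text
time: 14.45
tool_pos: [570.1, 94.9, 309.9]
tcp_rot: [2.985, 0.0, 1.467]
contact_force: [-1.2, -0.2, 0.2]
grip_width: 66.3
finger_force: 0.0
```

```bash
python3 - <<'E'
from h import *
import json
np.set_printoptions(precision=1,suppress=True)
c3=json.load(open('c3.json'));c3['world_from_camera']=np.array(c3['world_from_camera'])
o=get_obs();print(o['time'],o['tool_pos'],np.round(o['tcp_rot'],3),np.round(o['joint_positions'],2))
c=optics.get_calibration("wrist");im=snap("wrist","w4.png");i3=cv2.imread('pics/w3.png')[:,:,::-1]
for k in('blue','green','red','yellow'):
    a=capuv(i3,k,(225,180,415,235)); print(k)
    b=capuv(im,k,(60,100,640,290))
    if b:print(b,atz("wrist",b[0],68,c),tri([ray('',a[0],c3),ray('',b[0],c)]))
E
```

```text
14.45 [570.1  94.9 309.9] [3.  0.  1.5] [ 0.1  0.3  1.4 -0.   1.3  0.1]
blue
((300.34808349609375, 267.7200164794922), (28.440282821655273, 33.14598083496094)) [577.8 -49.2  68. ] (array([578. , -51.6,  63.6]), [np.float64(0.106140430735945), np.float64(0.10614043073590729)])
green
((445.25506591796875, 206.3118438720703), (30.269737243652344, 87.8744125366211)) [793.6   8.8  68. ] (array([552. ,  86.4, 352.6]), [np.float64(79.5514424924457), np.float64(79.55144249244573)])
red
((298.26808166503906, 178.95330047607422), (34.76211929321289, 37.25313949584961)) [589.6  77.8  68. ] (array([589.3,  77.7,  66.3]), [np.float64(0.5620081134710505), np.float64(0.562008113470819)])
yellow
((298.19134521484375, 135.32981872558594), (24.467914581298828, 36.59058380126953)) [595.8 132.5  68. ] (array([592. , 135.9,  80.3]), [np.float64(3.1717158614178365), np.float64(3.1717158614178125)])
```

View pics/w4.png

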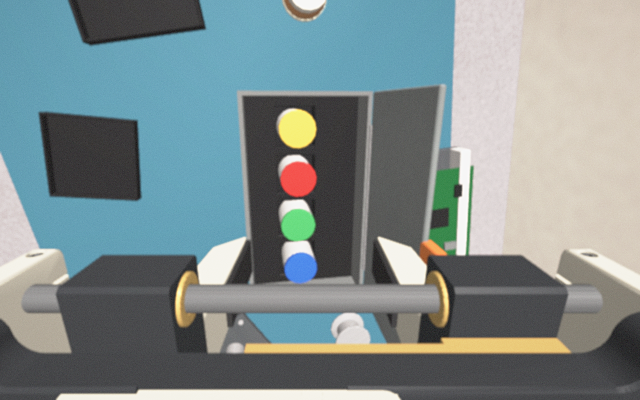

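The wrist view shows the caps in one column, with red at (298,179), and the lid standing at the right. Red triangulates to (589,78,67), so I'll descend on it.

```bash
python3 - <<'E'
from h import *
Q=down(1.465,-.157)
plan([((588,77.7,130),Q),((588,77.7,46),Q)])
E
```

```text
off [-0.063, -0.036, 0.753] rot [-0.0, 0.0, 0.0001] rows>=1.5 -> [579.0, 86.0, 220.0]
off [-0.064, -0.036, 0.753] rot [-0.0, 0.0, 0.0001] rows>=1.5 -> [588.0, 78.0, 130.0]
off [0.0, -0.11, 0.692] rot [-0.0, 0.0, -0.0] rows>=1.3 -> [588.0, 78.0, 46.0]
```

{"method": "send_rows", "body": {
  "offset": [
    [-0.063, -0.036, 0.753],
    [-0.063, -0.036, 0.753]
  ],
  "delta_rot": [
    [0, 0, 0],
    [0, 0, 0]
  ]
}}

```text
time: 14.75
tool_pos: [577.8, 86.1, 217.0]
tcp_rot: [2.989, 0.001, 1.466]
contact_force: [0.6, -0.8, -0.6]
grip_width: 66.1
finger_force: 0.0
```

{"method": "send_rows", "body": {
  "offset": [
    [-0.064, -0.036, 0.753],
    [-0.064, -0.036, 0.753],
    [-0.064, -0.036, 0.753],
    [-0.064, -0.036, 0.753]
  ],
  "delta_rot": [
    [0, 0, 0],
    [0, 0, 0],
    [0, 0, 0],
    [0, 0, 0]
  ]
}}

```text
time: 15.25
tool_pos: [589.0, 77.8, 131.6]
tcp_rot: [2.982, -0.0, 1.465]
contact_force: [-0.1, -0.7, -0.1]
grip_width: 66.1
finger_force: 0.0
```

{"method": "send_rows", "body": {
  "offset": [
    [0, -0.036, 0.231],
    [0, -0.073, 0.461],
    [0, -0.11, 0.692],
    [0, -0.11, 0.692]
  ],
  "delta_rot": [
    [0, 0, 0],
    [0, 0, 0],
    [0, 0, 0],
    [0, 0, 0]
  ]
}}

```text
time: 15.75
tool_pos: [587.7, 77.9, 46.1]
tcp_rot: [2.986, 0.0, 1.465]
contact_force: [0.4, 0.2, 0.1]
grip_width: 66.2
finger_force: 0.0
```

{"method": "send_rows", "body": {
  "offset": [
    [0, 0, 0],
    [0, 0, 0],
    [0, 0, 0],
    [0, 0, 0],
    [0, 0, 0]
  ],
  "delta_rot": [
    [0, 0, 0],
    [0, 0, 0],
    [0, 0, 0],
    [0, 0, 0],
    [0, 0, 0]
  ],
  "grip": 0
}}

```text
time: 16.38
tool_pos: [589.4, 77.8, 47.9]
tcp_rot: [2.981, -0.0, 1.465]
contact_force: [0.2, 1.0, 7.1]
grip_width: 46.9
finger_force: 29.7
```

```bash
python3 - <<'E'
from h import *
Q=down(1.465,-.157);N=down(1.465)
plan([((586,77.7,150),Q),((530,10,190),N),((454,-280,195),N)])
E
```

```text
off [-0.003, 0.109, -0.844] rot [0.0006, -0.0, -0.0] rows>=1.6 -> [586.0, 78.0, 150.0]
off [-0.61, -0.347, -0.393] rot [0.025, -0.0001, -0.0] rows>=1.5 -> [530.0, 10.0, 190.0]
off [-0.824, -0.125, -0.014] rot [-0.0, 0.0, -0.0] rows>=1.6 -> [505.0, -87.0, 192.0]
off [-0.823, -0.125, -0.013] rot [-0.0, 0.0, -0.0] rows>=1.6 -> [479.0, -183.0, 193.0]
off [-0.824, -0.124, -0.014] rot [-0.0, 0.0, -0.0] rows>=1.6 -> [454.0, -280.0, 195.0]
```

{"method": "send_rows", "body": {
  "offset": [
    [0, 0.036, -0.28],
    [0, 0.072, -0.56],
    [0, 0.109, -0.844],
    [0, 0.109, -0.844]
  ],
  "delta_rot": [
    [0, 0, 0],
    [0, 0, 0],
    [0, 0, 0],
    [0, 0, 0]
  ]
}}

```text
time: 16.88
tool_pos: [586.5, 78.1, 151.1]
tcp_rot: [2.979, -0.001, 1.465]
contact_force: [0.1, 0.3, -0.8]
grip_width: 46.1
finger_force: 29.4
```

{"method": "send_rows", "body": {
  "offset": [
    [-0.3, -0.17, -0.2],
    [-0.61, -0.347, -0.393],
    [-0.61, -0.347, -0.393]
  ],
  "delta_rot": [
    [0.012, 0, 0],
    [0.025, 0, 0],
    [0.025, 0, 0]
  ]
}}

```text
time: 17.25
tool_pos: [528.7, 8.4, 188.2]
tcp_rot: [-3.141, 0.001, 1.462]
contact_force: [0.3, 0.3, -1.5]
grip_width: 46.0
finger_force: 29.4
```

{"method": "send_rows", "body": {
  "offset": [
    [-0.4, -0.06, 0],
    [-0.824, -0.125, -0.014],
    [-0.824, -0.125, -0.014]
  ],
  "delta_rot": [
    [0, 0, 0],
    [0, 0, 0],
    [0, 0, 0]
  ]
}}

```text
time: 17.62
tool_pos: [502.7, -88.4, 188.4]
tcp_rot: [-3.14, 0.0, 1.461]
contact_force: [-0.6, 0.5, -1.0]
grip_width: 45.9
finger_force: 29.4
```

{"method": "send_rows", "body": {
  "offset": [
    [-0.4, -0.06, 0],
    [-0.824, -0.125, -0.014],
    [-0.824, -0.125, -0.014]
  ],
  "delta_rot": [
    [0, 0, 0],
    [0, 0, 0],
    [0, 0, 0]
  ]
}}

```text
time: 18.0
tool_pos: [477.9, -184.6, 190.4]
tcp_rot: [-3.14, -0.0, 1.461]
contact_force: [0.3, 1.0, -0.9]
grip_width: 45.6
finger_force: 29.4
```

{"method": "send_rows", "body": {
  "offset": [
    [-0.4, -0.06, 0],
    [-0.824, -0.125, -0.014],
    [-0.824, -0.125, -0.014],
    [-0.824, -0.125, -0.014],
    [-0.824, -0.125, -0.014]
  ],
  "delta_rot": [
    [0, 0, 0],
    [0, 0, 0],
    [0, 0, 0],
    [0, 0, 0],
    [0, 0, 0]
  ]
}}

```text
time: 18.62
tool_pos: [453.5, -278.0, 192.9]
tcp_rot: [-3.141, -0.001, 1.467]
contact_force: [-0.5, 0.6, -1.1]
grip_width: 45.9
finger_force: 29.4
```

```bash
python3 - <<'E'
from h import *
np.set_printoptions(precision=1,suppress=True)
o=get_obs();print(o['time'],o['tool_pos'],np.round(o['tcp_rot'],3),o['grip_width'],o['contact_force'])
c=optics.get_calibration("wrist");im=snap("wrist","w5.png");print(c['world_from_camera'])
print([(r['uv'],r['confidence'],atz("wrist",r['uv'],0,c)) for r in finder.pinpoint("gauge","wrist")])
E
```

```text
18.625 [ 453.5 -278.   192.9] [-3.1 -0.   1.5] 45.929059537480384 [-0.5  0.6 -1.1]
[[   1.    -0.1   -0.   462. ]
 [  -0.1   -1.    -0.3 -199.3]
 [  -0.     0.3   -1.   350.7]
 [   0.     0.     0.     1. ]]
[([304.1, 117.7], 0.63, array([ 452.3, -214. ,    0. ]))]
```

View pics/w5.png

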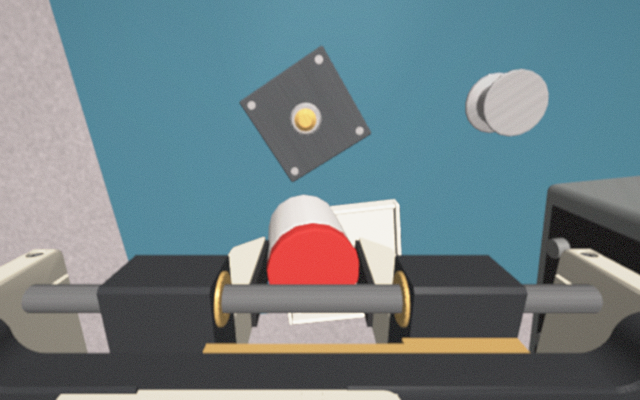

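```bash
python3 - <<'E'
from h import *
np.set_printoptions(precision=1,suppress=True)
c=optics.get_calibration("wrist");im=cv2.imread('pics/w5.png')
g=cv2.cvtColor(im,cv2.COLOR_BGR2GRAY); h=cv2.cvtColor(im,cv2.COLOR_BGR2HSV)
m=((h[...,1]<90)).astype(np.uint8);m[:,:225]=0;m[:,385:]=0;m[190:]=0
n,l,s,_=cv2.connectedComponentsWithStats(m);i=1+np.argmax(s[1:,4]);rc=cv2.minAreaRect(cv2.findNonZero((l==i).astype(np.uint8)));bp=cv2.boxPoints(rc);print(bp.tolist())
q=np.array([atz("wrist",u,12,c) for u in bp]);print(q.mean(0),[np.linalg.norm(q[k]-q[k-1]) for k in range(4)])
q=np.array([atz("wrist",u,12,c) for u in((319,59),(360,131),(294,171),(251,105))]);print('rivets',q.mean(0))
b=capuv(im[:,:,::-1],'brass',(285,95,325,140));print(b,atz("wrist",b[0],56,c))
b=capuv(im[:,:,::-1],'red',(240,190,380,285));print(b)
p=np.array(get_obs()['tool_pos']);R=R0()
for d in(18,22,26):
  print('cap',proj("wrist",p+R.apply([0,0,-d]),c),'edge',proj("wrist",p+R.apply([23,0,-d]),c),'rim far', proj("wrist",p+R.apply([23,0,60-d]),c))
E
```

```text
[[235.83148193359375, 97.7303466796875], [321.76409912109375, 44.0224723815918], [375.75286865234375, 130.4044952392578], [289.82025146484375, 184.11236572265625]]
[ 454.5 -213.    12. ] [np.float64(104.10826311595797), np.float64(99.34046450201252), np.float64(99.43317060621315), np.float64(107.15995918092383)]
rivets [ 454.5 -214.6   12. ]
((305.0340747833252, 119.24209403991699), (20.824312210083008, 21.380937576293945)) [ 454.5 -213.6   56. ]
((312.8070983886719, 266.9163131713867), (86.22113037109375, 93.07230377197266))
cap [np.float64(310.9997765151383), np.float64(271.0523463577972)] edge [np.float64(311.0278440434236), np.float64(227.43186833748697)] rim far [np.float64(311.1956225527086), np.float64(192.77515806300153)]
cap [np.float64(310.983918343887), np.float64(275.27245599203735)] edge [np.float64(311.01198263594165), np.float64(230.70823672333267)] rim far [np.float64(311.1873768557863), np.float64(194.4784079635084)]
cap [np.float64(310.9672479562127), np.float64(279.70870923432165)] edge [np.float64(310.99527009841154), np.float64(234.16041646674876)] rim far [np.float64(311.17881566336473), np.float64(196.2468273315371)]
```

```bash
python3 - <<'E'
from h import *
plan([((457.5,-280,190),down(1.465,-.13))])
E
```

```text
off [-0.009, 0.035, 0.027] rot [-0.0207, -0.0, 0.0002] rows>=0.7 -> [458.0, -280.0, 190.0]
```

{"method": "send_rows", "body": {
  "offset": [
    [-0.009, 0.035, 0.027],
    [-0.009, 0.035, 0.027],
    [-0.009, 0.035, 0.027],
    [-0.009, 0.035, 0.027]
  ],
  "delta_rot": [
    [-0.0207, 0, 0],
    [-0.0207, 0, 0],
    [-0.0207, 0, 0],
    [-0.0207, 0, 0]
  ]
}}

```text
time: 19.23
tool_pos: [457.5, -281.4, 190.3]
tcp_rot: [3.012, 0.0, 1.465]
contact_force: [0.2, -0.1, -1.5]
grip_width: 46.1
finger_force: 29.4
```

```bash
cat >> h.py <<'E'
def held(col,im,roi=(220,180,400,290)):
    """tilt of a held ferrule: cap and lower (far) rim outline, against vertical"""
    c=optics.get_calibration("wrist"); b=capuv(im,col,roi)
    T=np.array(c['world_from_camera']); print('cap',b)
    return b
E
python3 - <<'E'
from h import *
np.set_printoptions(precision=1,suppress=True)
o=get_obs();p=o['tool_pos'];print(p,np.round(o['tcp_rot'],3));R=R0()
c=optics.get_calibration("wrist");im=snap("wrist","w6.png")
b=capuv(im,'red',(220,190,400,285));print(b)
h=cv2.cvtColor(im[:,:,::-1].copy(),cv2.COLOR_BGR2HSV)
for r in range(190,240,6):
    print(r,''.join('%4d/%d'%(h[r,x,1],h[r,x,2]) for x in range(255,355,8)))
g=p-R.apply([0,0,19])
for ax,nm in((np.array([0,0,1.]),'vert'),(-R.apply([0,0,1.]),'tool')):
  rim=g-ax*58+ax*0; cap=rim+ax*60
  for nme,ce,in(('cap',cap),('rim',rim)):
    u=np.cross(ax,[0,1,0]);u/=np.linalg.norm(u);v=np.cross(ax,u)
    q=np.array([proj("wrist",ce+23*(u*np.cos(t)+v*np.sin(t)),c) for t in np.arange(0,6.28,.1)])
    print(nm,nme,'cols',q[:,0].min(),q[:,0].max(),'rows',q[:,1].min(),q[:,1].max())
crop=cv2.resize(im[160:300,220:400,::-1],None,fx=4,fy=4);cv2.imwrite('pics/w6c.png',crop)
E
```

```text
[ 457.5 -281.4  190.3] [3.  0.  1.5]
((312.8535842895508, 266.88838958740234), (86.09405517578125, 93.16876220703125))
190  111/165 116/161 112/164 115/162 113/167 113/163 115/160 114/164 113/162 114/164 116/161 117/161 113/163
196  116/163 115/166 114/164 110/164 121/162  33/196  10/239   1/219 113/165 115/160 118/160 111/161  45/180
202  113/162 108/166 115/164 110/164  11/227   8/234   6/240   6/240   9/238  14/243   9/244   9/244   4/247
208  114/165 115/164  74/172  18/211  10/227   9/236   6/241   5/242   6/240  10/233  14/240   7/245   5/246
214   12/243  12/243  14/243  18/212   9/227   9/238   7/240   5/241   6/240   8/238  13/240   6/246   6/246
220    9/243  10/243  18/174  14/215  10/228   8/236   8/238   2/245   5/242   6/238   9/231   6/246   6/246
226    6/246   5/246  16/162  13/217  10/228  76/233 184/222 184/231 188/229 179/229   8/237   8/245   6/246
232    7/246   6/246  17/168  13/219 137/212 182/233 176/243 180/239 183/238 182/241 179/237  51/221   6/246
238   18/233  18/238  16/177 114/194 184/235 183/237 182/238 183/237 181/237 181/237 182/238 181/241   5/246
vert cap cols 263.34927253876367 358.11468788830217 rows 229.9520635327908 315.0125907529863
vert rim cols 264.6541752034057 334.1243657255259 rows 194.27829957376917 259.2994529751927
tool cap cols 263.29851451019124 358.8384216197903 rows 229.97252226184168 314.86469141795095
tool rim cols 276.4426859018916 346.004255113514 rows 194.1253618329167 258.93545630480565
```

View pics/w6c.png

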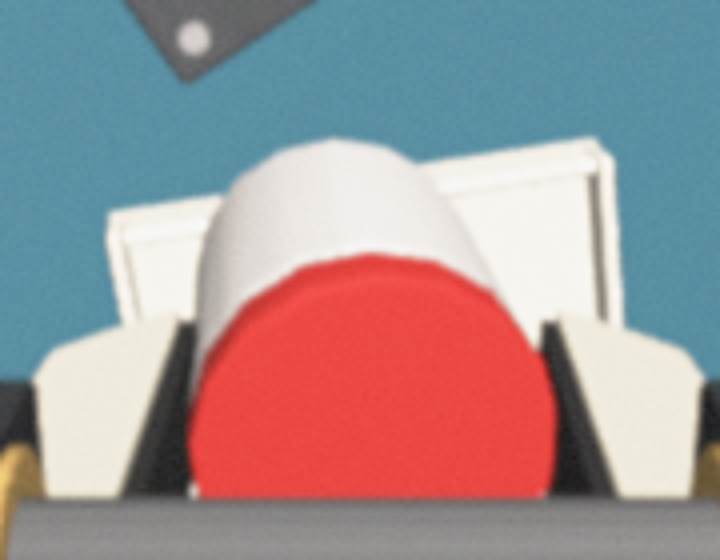

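Held ferrule: cap centred at about (313,267), rim apex at (304,195). With the tool leaned about 0.15 rad the ferrule hangs nearly vertical, so I'll insert it that way.

```bash
python3 - <<'E'
from h import *
Q=down(1.465,-.15)
plan([((456.5,-213,120),Q),((456.5,-213,82),Q)])
E
```

```text
off [0.566, -0.143, 0.571] rot [-0.0033, 0.0001, 0.0] rows>=1.6 -> [456.0, -213.0, 120.0]
off [0.0, -0.047, 0.313] rot [0.0, -0.0, 0.0] rows>=0.6 -> [456.0, -213.0, 82.0]
```

{"method": "send_rows", "body": {
  "offset": [
    [0.3, -0.03, 0.2],
    [0.566, -0.08, 0.3],
    [0.566, -0.143, 0.571],
    [0.566, -0.143, 0.571],
    [0.566, -0.143, 0.571]
  ],
  "delta_rot": [
    [-0.0033, 0, 0],
    [-0.0033, 0, 0],
    [-0.0033, 0, 0],
    [-0.0033, 0, 0],
    [-0.0033, 0, 0]
  ]
}}

```text
time: 19.9
tool_pos: [456.9, -213.7, 120.8]
tcp_rot: [2.99, 0.001, 1.464]
contact_force: [-0.4, -0.1, -0.3]
grip_width: 46.4
finger_force: 29.4
```

{"method": "send_rows", "body": {
  "offset": [
    [0, -0.01, 0.063],
    [0, -0.019, 0.125],
    [0, -0.028, 0.188],
    [0, -0.037, 0.25],
    [0, -0.047, 0.313],
    [0, -0.047, 0.313]
  ],
  "delta_rot": [
    [0, 0, 0],
    [0, 0, 0],
    [0, 0, 0],
    [0, 0, 0],
    [0, 0, 0],
    [0, 0, 0]
  ]
}}

```text
time: 20.65
tool_pos: [455.8, -212.7, 81.1]
tcp_rot: [2.992, -0.001, 1.465]
contact_force: [-0.2, 0.0, -1.6]
grip_width: 46.3
finger_force: 29.4
```

{"method": "send_rows", "body": {
  "offset": [
    [0, -0.002, 0.016],
    [0, -0.005, 0.033],
    [0, -0.007, 0.049],
    [0, -0.01, 0.066],
    [0, -0.01, 0.066]
  ],
  "delta_rot": [
    [0, 0, 0],
    [0, 0, 0],
    [0, 0, 0],
    [0, 0, 0],
    [0, 0, 0]
  ]
}}

```text
time: 21.28
tool_pos: [455.9, -212.8, 73.6]
tcp_rot: [2.992, -0.0, 1.465]
contact_force: [-0.5, -0.5, -1.5]
grip_width: 45.7
finger_force: 29.5
```

{"method": "send_rows", "body": {
  "offset": [
    [0, -0.002, 0.016],
    [0, -0.005, 0.033],
    [0, -0.007, 0.049],
    [0, -0.01, 0.066],
    [0, -0.01, 0.066]
  ],
  "delta_rot": [
    [0, 0, 0],
    [0, 0, 0],
    [0, 0, 0],
    [0, 0, 0],
    [0, 0, 0]
  ]
}}

```text
time: 21.9
tool_pos: [456.0, -212.9, 65.6]
tcp_rot: [2.991, -0.0, 1.465]
contact_force: [-2.3, -0.1, -1.8]
grip_width: 46.2
finger_force: 29.5
```

{"method": "send_rows", "body": {
  "offset": [
    [0, -0.002, 0.016],
    [0, -0.005, 0.033],
    [0, -0.007, 0.049],
    [0, -0.009, 0.06],
    [0, -0.011, 0.074],
    [0, -0.011, 0.074]
  ],
  "delta_rot": [
    [0, 0, 0],
    [0, 0, 0],
    [0, 0, 0],
    [0, 0, 0],
    [0, 0, 0],
    [0, 0, 0]
  ]
}}

```text
time: 22.65
tool_pos: [456.1, -212.9, 56.6]
tcp_rot: [2.991, -0.0, 1.465]
contact_force: [-1.7, -0.4, -2.6]
grip_width: 46.1
finger_force: 29.5
```

{"method": "send_rows", "body": {
  "offset": [
    [0, -0.001, 0.008],
    [0, -0.002, 0.016],
    [0, -0.004, 0.025],
    [0, -0.005, 0.033],
    [0, -0.005, 0.033]
  ],
  "delta_rot": [
    [0, 0, 0],
    [0, 0, 0],
    [0, 0, 0],
    [0, 0, 0],
    [0, 0, 0]
  ]
}}

```text
time: 23.28
tool_pos: [456.3, -213.3, 53.5]
tcp_rot: [2.99, 0.001, 1.465]
contact_force: [-5.7, 0.8, 6.1]
grip_width: 45.8
finger_force: 30.1
```

Contact came at TCP z 53.5, so the rim is on the base: red is fully home and goes in the white tray. I'll let go, stand the tool upright and look.

```bash
python3 - <<'E'
from h import *
p=get_obs()['tool_pos'];N=down(1.465)
plan([((454,-213.3,110),down(1.465,-.15)),((454,-213.3,110),N)])
plan([((454,-213.3,110),N),((454,-213.3,53),N)],start=((454,-213.3,110),N))
E
```

```text
off [-0.003, 0.052, -0.469] rot [0.0002, 0.0001, -0.0] rows>=0.9 -> [454.0, -213.0, 110.0]
off [0.0, 0.0, 0.0] rot [0.0239, 0.0, -0.0] rows>=0.8 -> [454.0, -213.0, 110.0]
off [0.0, 0.0, 0.0] rot [0.0, 0.0, 0.0] rows>=0.0 -> [454.0, -213.0, 110.0]
off [0.0, -0.0, 0.475] rot [0.0, 0.0, 0.0] rows>=0.9 -> [454.0, -213.0, 53.0]
```

{"method": "send_rows", "body": {
  "offset": [
    [0, 0, 0],
    [0, 0, 0],
    [0, 0, 0],
    [0, 0, 0]
  ],
  "delta_rot": [
    [0, 0, 0],
    [0, 0, 0],
    [0, 0, 0],
    [0, 0, 0]
  ],
  "grip": 0.75
}}

```text
time: 23.78
tool_pos: [456.4, -213.0, 52.9]
tcp_rot: [2.991, 0.0, 1.465]
contact_force: [-0.7, 0.6, 0.3]
grip_width: 68.9
finger_force: 0.0
```

{"method": "send_rows", "body": {
  "offset": [
    [0, 0.071, -0.469],
    [0, 0.071, -0.469]
  ],
  "delta_rot": [
    [0, 0, 0],
    [0, 0, 0]
  ]
}}

```text
time: 24.02
tool_pos: [458.4, -214.5, 113.3]
tcp_rot: [2.984, 0.004, 1.465]
contact_force: [0.3, -0.3, -0.1]
grip_width: 68.6
finger_force: 0.0
```

{"method": "send_rows", "body": {
  "offset": [
    [0, -0.02, 0],
    [0, -0.02, 0],
    [0, -0.02, 0]
  ],
  "delta_rot": [
    [0.0239, 0, 0],
    [0.0239, 0, 0],
    [0.0239, 0, 0]
  ]
}}

```text
time: 24.4
tool_pos: [453.4, -212.1, 108.5]
tcp_rot: [3.14, -0.001, 1.465]
contact_force: [0.1, 0.5, -0.4]
grip_width: 68.9
finger_force: 0.0
```

```bash
cat >> h.py <<'E'
def trays():
    snap("top")
    for n in("tray_white","tray_black"):
        for r in finder.silhouettes(n,"top"):
            m=r['region'].astype(np.uint8);rc=cv2.minAreaRect(cv2.findNonZero(m))
            pts=np.array([atz("top",q,15) for q in cv2.boxPoints(rc)]);print(n,round(r['confidence'],2),np.round(pts.mean(0),0),'sides',[round(float(np.linalg.norm(pts[k]-pts[k-1]))) for k in(1,2)],'ang',round(float(np.degrees(np.arctan2(*(pts[1]-pts[0])[[1,0]])))))
E
python3 - <<'E'
from h import *
np.set_printoptions(precision=1,suppress=True)
o=get_obs();p=o['tool_pos'];print(o['time'],p,np.round(o['tcp_rot'],3));R=R0()
c=optics.get_calibration("wrist");im=snap("wrist","w7.png")
b=capuv(im,'red',(200,150,420,285));print(b,b and atz("wrist",b[0],72,c))
t=snap("top");b=capuv(t,'red',(330,190,400,250));print(b,b and atz("top",b[0],72))
trays()
E
```

```text
24.4 [ 453.4 -212.1  108.5] [ 3.1 -0.   1.5]
((315.7059020996094, 228.7514419555664), (65.6663818359375, 68.97676086425781)) [ 456.5 -212.2   72. ]
None None
tray_white 0.65 [ 479. -380.   15.] sides [145, 150] ang -90
tray_black 0.77 [432. 341.  15.] sides [145, 147] ang -88
```

```bash
python3 - <<'E'
from h import *
N=down(1.465)
plan([((455,-212.5,53),N),((455,-212.5,122),N),((447,-348,120),N),((447,-348,47),N)])
E
```

```text
off [0.003, 0.013, 0.47] rot [0.0001, -0.0, -0.0001] rows>=0.9 -> [455.0, -212.0, 53.0]
off [-0.0, 0.0, -0.575] rot [0.0, -0.0, -0.0] rows>=1.1 -> [455.0, -212.0, 122.0]
off [-0.565, 0.027, 0.008] rot [0.0, -0.0, -0.0] rows>=1.1 -> [451.0, -280.0, 121.0]
off [-0.565, 0.026, 0.008] rot [0.0, -0.0, -0.0] rows>=1.1 -> [447.0, -348.0, 120.0]
off [-0.0, 0.0, 0.608] rot [0.0, -0.0, -0.0] rows>=1.2 -> [447.0, -348.0, 47.0]
```

{"method": "send_rows", "body": {
  "offset": [
    [0.003, 0.013, 0.2],
    [0.003, 0.013, 0.47],
    [0.003, 0.013, 0.47],
    [0.003, 0.013, 0.47]
  ],
  "delta_rot": [
    [0, 0, 0],
    [0, 0, 0],
    [0, 0, 0],
    [0, 0, 0]
  ]
}}

```text
time: 25.15
tool_pos: [455.8, -212.9, 53.9]
tcp_rot: [3.14, 0.001, 1.465]
contact_force: [-0.4, 0.1, 1.0]
grip_width: 68.6
finger_force: 0.0
```

{"method": "send_rows", "body": {
  "offset": [
    [0, 0, 0],
    [0, 0, 0],
    [0, 0, 0],
    [0, 0, 0],
    [0, 0, 0]
  ],
  "delta_rot": [
    [0, 0, 0],
    [0, 0, 0],
    [0, 0, 0],
    [0, 0, 0],
    [0, 0, 0]
  ],
  "grip": 0
}}

```text
time: 25.78
tool_pos: [455.8, -212.7, 53.5]
tcp_rot: [3.14, 0.001, 1.465]
contact_force: [-0.2, 0.6, 5.7]
grip_width: 45.1
finger_force: 30.0
```

{"method": "send_rows", "body": {
  "offset": [
    [0, 0, -0.19],
    [0, 0, -0.38],
    [0, 0, -0.575],
    [0, 0, -0.575]
  ],
  "delta_rot": [
    [0, 0, 0],
    [0, 0, 0],
    [0, 0, 0],
    [0, 0, 0]
  ]
}}

```text
time: 26.28
tool_pos: [456.0, -212.9, 122.9]
tcp_rot: [3.139, 0.001, 1.465]
contact_force: [0.5, -0.1, -1.6]
grip_width: 45.2
finger_force: 30.0
```

{"method": "send_rows", "body": {
  "offset": [
    [-0.565, 0.03, 0.008],
    [-0.565, 0.03, 0.008]
  ],
  "delta_rot": [
    [0, 0, 0],
    [0, 0, 0]
  ]
}}

```text
time: 26.52
tool_pos: [451.1, -283.0, 119.6]
tcp_rot: [-3.141, 0.0, 1.462]
contact_force: [-0.3, 1.0, -1.6]
grip_width: 44.8
finger_force: 30.0
```

{"method": "send_rows", "body": {
  "offset": [
    [-0.565, 0.03, 0.008],
    [-0.565, 0.03, 0.008],
    [-0.565, 0.03, 0.008]
  ],
  "delta_rot": [
    [0, 0, 0],
    [0, 0, 0],
    [0, 0, 0]
  ]
}}

```text
time: 26.9
tool_pos: [447.5, -347.3, 118.7]
tcp_rot: [-3.14, -0.002, 1.464]
contact_force: [0.6, 0.4, -1.5]
grip_width: 45.0
finger_force: 30.0
```

{"method": "send_rows", "body": {
  "offset": [
    [0, 0, 0.2],
    [0, 0, 0.4],
    [0, 0, 0.55],
    [0, 0, 0.608],
    [0, 0, 0.608],
    [0, 0, 0.608]
  ],
  "delta_rot": [
    [0, 0, 0],
    [0, 0, 0],
    [0, 0, 0],
    [0, 0, 0],
    [0, 0, 0],
    [0, 0, 0]
  ]
}}

```text
time: 27.65
tool_pos: [448.6, -348.0, 47.9]
tcp_rot: [3.14, 0.001, 1.465]
contact_force: [-0.5, -0.9, -0.4]
grip_width: 44.9
finger_force: 30.0
```

{"method": "send_rows", "body": {
  "offset": [
    [0, 0, 0.01],
    [0, 0, 0.018],
    [0, 0, 0.018]
  ],
  "delta_rot": [
    [0, 0, 0],
    [0, 0, 0],
    [0, 0, 0]
  ]
}}

```text
time: 28.02
tool_pos: [448.3, -348.3, 45.5]
tcp_rot: [3.141, 0.001, 1.465]
contact_force: [-0.6, 0.9, 3.3]
grip_width: 44.9
finger_force: 30.0
```

{"method": "send_rows", "body": {
  "offset": [
    [0, 0, 0],
    [0, 0, 0],
    [0, 0, 0],
    [0, 0, 0]
  ],
  "delta_rot": [
    [0, 0, 0],
    [0, 0, 0],
    [0, 0, 0],
    [0, 0, 0]
  ],
  "grip": 0.72
}}

```text
time: 28.52
tool_pos: [448.2, -348.1, 44.9]
tcp_rot: [3.141, 0.0, 1.465]
contact_force: [-0.1, -0.2, -0.0]
grip_width: 66.1
finger_force: 0.0
```

{"method": "send_rows", "body": {
  "offset": [
    [0, 0, -0.4],
    [0, 0, -0.8],
    [0, 0, -0.8]
  ],
  "delta_rot": [
    [0, 0, 0],
    [0, 0, 0],
    [0, 0, 0]
  ]
}}

```text
time: 28.9
tool_pos: [449.8, -349.8, 145.0]
tcp_rot: [3.135, 0.005, 1.465]
contact_force: [-1.1, -0.1, 0.1]
grip_width: 65.9
finger_force: 0.0
```

```bash
python3 - <<'E'
from h import *
np.set_printoptions(precision=1,suppress=True)
print(get_obs()['time'],get_obs()['tool_pos'])
t=snap("top","t3.png");b=capuv(t,'red',(370,180,450,250));print(b,b and atz("top",b[0],64))
Q=down(1.465,-.157)
plan([((545,140,200),Q)])
E
```

```text
28.9 [ 449.8 -349.8  145. ]
None None
off [0.827, 0.074, -0.098] rot [-0.0049, 0.0001, -0.0] rows>=1.6 -> [468.0, -251.0, 154.0]
off [0.826, 0.076, -0.094] rot [-0.0049, 0.0001, -0.0] rows>=1.6 -> [487.0, -153.0, 166.0]
off [0.827, 0.079, -0.092] rot [-0.0049, 0.0001, -0.0] rows>=1.6 -> [507.0, -55.0, 177.0]
off [0.827, 0.083, -0.089] rot [-0.0049, 0.0001, -0.0] rows>=1.6 -> [526.0, 42.0, 189.0]
off [0.827, 0.085, -0.085] rot [-0.0049, 0.0001, -0.0] rows>=1.6 -> [545.0, 140.0, 200.0]
```

{"method": "send_rows", "body": {
  "offset": [
    [0.827, 0.074, -0.098],
    [0.827, 0.074, -0.098]
  ],
  "delta_rot": [
    [-0.0049, 0, 0],
    [-0.0049, 0, 0]
  ]
}}

```text
time: 29.2
tool_pos: [466.4, -247.9, 151.2]
tcp_rot: [3.113, -0.002, 1.464]
contact_force: [0.2, -0.5, 0.1]
grip_width: 65.8
finger_force: 0.0
```

{"method": "send_rows", "body": {
  "offset": [
    [0.826, 0.076, -0.094],
    [0.826, 0.076, -0.094]
  ],
  "delta_rot": [
    [-0.0049, 0, 0],
    [-0.0049, 0, 0]
  ]
}}

```text
time: 29.45
tool_pos: [485.6, -149.9, 163.0]
tcp_rot: [3.082, -0.001, 1.466]
contact_force: [0.7, -0.4, 0.3]
grip_width: 65.8
finger_force: 0.0
```

{"method": "send_rows", "body": {
  "offset": [
    [0.827, 0.079, -0.092],
    [0.827, 0.079, -0.092]
  ],
  "delta_rot": [
    [-0.0049, 0, 0],
    [-0.0049, 0, 0]
  ]
}}

```text
time: 29.7
tool_pos: [504.9, -52.4, 174.6]
tcp_rot: [3.051, -0.001, 1.466]
contact_force: [0.3, -0.9, -0.1]
grip_width: 66.4
finger_force: 0.0
```

{"method": "send_rows", "body": {
  "offset": [
    [0.827, 0.083, -0.089],
    [0.827, 0.083, -0.089]
  ],
  "delta_rot": [
    [-0.0049, 0, 0],
    [-0.0049, 0, 0]
  ]
}}

```text
time: 29.95
tool_pos: [524.3, 45.2, 186.1]
tcp_rot: [3.021, -0.0, 1.466]
contact_force: [0.2, -0.8, 0.7]
grip_width: 66.1
finger_force: 0.0
```

{"method": "send_rows", "body": {
  "offset": [
    [0.827, 0.085, -0.085],
    [0.827, 0.085, -0.085],
    [0.827, 0.085, -0.085],
    [0.827, 0.085, -0.085]
  ],
  "delta_rot": [
    [-0.0049, 0, 0],
    [-0.0049, 0, 0],
    [-0.0049, 0, 0],
    [-0.0049, 0, 0]
  ]
}}

```text
time: 30.45
tool_pos: [543.8, 140.0, 197.4]
tcp_rot: [2.99, 0.001, 1.465]
contact_force: [-0.6, -0.3, -0.1]
grip_width: 65.9
finger_force: 0.0
```

```bash
python3 - <<'E'
from h import *
np.set_printoptions(precision=1,suppress=True)
o=get_obs();print(o['time'],o['tool_pos'],np.round(o['tcp_rot'],3))
c=optics.get_calibration("wrist");im=snap("wrist","w8.png");
for k in("yellow","green"):
  b=capuv(im,k,(230,40,385,285));print(k,b,b and atz("wrist",b[0],68,c))
Q=down(1.465,-.157)
plan([((594,139.8,130),Q),((594,139.8,46),Q)])
E
```

```text
30.45 [543.8 140.  197.4] [3.  0.  1.5]
yellow ((344.0861129760742, 182.50570678710938), (46.4793815612793, 49.844276428222656)) [595.3 141.2  68. ]
green ((340.49212646484375, 282.000244140625), (8.080541610717773, 21.708293914794922)) [583.6  35.2  68. ]
off [0.047, 0.324, 0.62] rot [-0.0008, 0.0002, -0.0001] rows>=1.3 -> [594.0, 140.0, 130.0]
off [0.0, -0.11, 0.691] rot [0.0, -0.0, -0.0] rows>=1.3 -> [594.0, 140.0, 46.0]
```

{"method": "send_rows", "body": {
  "offset": [
    [0.027, 0.165, 0.31],
    [0.055, 0.33, 0.62],
    [0.055, 0.33, 0.62],
    [0.055, 0.33, 0.62]
  ],
  "delta_rot": [
    [0, 0, 0],
    [0, 0, 0],
    [0, 0, 0],
    [0, 0, 0]
  ]
}}

```text
time: 31.0
tool_pos: [595.3, 140.8, 131.9]
tcp_rot: [2.987, 0.0, 1.463]
contact_force: [0.1, -0.6, 0.4]
grip_width: 66.2
finger_force: 0.0
```

{"method": "send_rows", "body": {
  "offset": [
    [0, -0.036, 0.231],
    [0, -0.073, 0.461],
    [0, -0.11, 0.692],
    [0, -0.11, 0.692],
    [0, -0.11, 0.692]
  ],
  "delta_rot": [
    [0, 0, 0],
    [0, 0, 0],
    [0, 0, 0],
    [0, 0, 0],
    [0, 0, 0]
  ]
}}

```text
time: 31.62
tool_pos: [596.3, 141.8, 49.5]
tcp_rot: [2.984, -0.001, 1.465]
contact_force: [0.7, -0.8, 0.5]
grip_width: 66.3
finger_force: 0.0
```

{"method": "send_rows", "body": {
  "offset": [
    [0, 0, 0],
    [0, 0, 0],
    [0, 0, 0],
    [0, 0, 0],
    [0, 0, 0]
  ],
  "delta_rot": [
    [0, 0, 0],
    [0, 0, 0],
    [0, 0, 0],
    [0, 0, 0],
    [0, 0, 0]
  ],
  "grip": 0
}}

```text
time: 32.25
tool_pos: [596.0, 141.8, 48.3]
tcp_rot: [2.985, -0.0, 1.465]
contact_force: [-0.9, 0.2, 5.6]
grip_width: 46.6
finger_force: 29.7
```

{"method": "send_rows", "body": {
  "offset": [
    [0, 0.036, -0.28],
    [0, 0.072, -0.56],
    [0, 0.115, -0.844],
    [0, 0.115, -0.844],
    [0, 0.115, -0.844]
  ],
  "delta_rot": [
    [0, 0, 0],
    [0, 0, 0],
    [0, 0, 0],
    [0, 0, 0],
    [0, 0, 0]
  ]
}}

```text
time: 32.88
tool_pos: [592.6, 141.9, 148.2]
tcp_rot: [2.989, 0.001, 1.465]
contact_force: [-0.6, 0.4, -1.2]
grip_width: 46.1
finger_force: 29.4
```

```bash
python3 - <<'E'
from h import *
Q=down(1.465,-.15)
plan([((520,10,170),Q),((456,-213.2,150),Q),((456,-213.2,100),Q)])
E
```

```text
off [-0.578, -0.226, -0.126] rot [0.0002, 0.0001, -0.0] rows>=1.2 -> [556.0, 76.0, 159.0]
off [-0.579, -0.226, -0.127] rot [0.0002, 0.0001, -0.0] rows>=1.2 -> [520.0, 10.0, 170.0]
off [-0.953, -0.177, 0.057] rot [-0.0, -0.0, -0.0] rows>=1.9 -> [488.0, -102.0, 160.0]
off [-0.953, -0.178, 0.057] rot [-0.0, -0.0, -0.0] rows>=1.9 -> [456.0, -213.0, 150.0]
off [-0.0, -0.062, 0.412] rot [-0.0, -0.0001, -0.0] rows>=0.8 -> [456.0, -213.0, 100.0]
```

{"method": "send_rows", "body": {
  "offset": [
    [-0.578, -0.226, -0.126],
    [-0.578, -0.226, -0.126]
  ],
  "delta_rot": [
    [0, 0, 0],
    [0, 0, 0]
  ]
}}

```text
time: 33.12
tool_pos: [554.7, 74.1, 158.5]
tcp_rot: [2.992, 0.001, 1.463]
contact_force: [0.9, 0.5, -0.8]
grip_width: 46.1
finger_force: 29.4
```

{"method": "send_rows", "body": {
  "offset": [
    [-0.579, -0.226, -0.127],
    [-0.579, -0.226, -0.127]
  ],
  "delta_rot": [
    [0, 0, 0],
    [0, 0, 0]
  ]
}}

```text
time: 33.38
tool_pos: [519.1, 8.2, 170.2]
tcp_rot: [2.99, 0.0, 1.462]
contact_force: [0.2, -0.7, -0.9]
grip_width: 46.0
finger_force: 29.4
```

{"method": "send_rows", "body": {
  "offset": [
    [-0.5, -0.09, 0.03],
    [-0.953, -0.177, 0.057],
    [-0.953, -0.177, 0.057]
  ],
  "delta_rot": [
    [0, 0, 0],
    [0, 0, 0],
    [0, 0, 0]
  ]
}}

```text
time: 33.75
tool_pos: [488.0, -104.2, 159.9]
tcp_rot: [2.989, -0.0, 1.46]
contact_force: [0.2, 0.6, -0.9]
grip_width: 46.2
finger_force: 29.4
```

{"method": "send_rows", "body": {
  "offset": [
    [-0.5, -0.09, 0.03],
    [-0.953, -0.178, 0.057],
    [-0.953, -0.178, 0.057],
    [-0.953, -0.178, 0.057],
    [-0.953, -0.178, 0.057]
  ],
  "delta_rot": [
    [0, 0, 0],
    [0, 0, 0],
    [0, 0, 0],
    [0, 0, 0],
    [0, 0, 0]
  ]
}}

```text
time: 34.38
tool_pos: [457.3, -211.5, 151.0]
tcp_rot: [2.988, -0.0, 1.467]
contact_force: [-0.2, -0.2, -0.9]
grip_width: 46.0
finger_force: 29.4
```

```bash
python3 - <<'E'
from h import *
o=get_obs();p=o['tool_pos'];print(o['time'],p,np.round(o['tcp_rot'],3),o['grip_width'])
Q=down(1.465,-.15);plan([((456,-213.2,100),Q),((456,-213.2,82),Q)])
E
```

```text
34.375 [ 457.34827982 -211.48583729  150.97978638] [ 2.988 -0.     1.467] 45.99574542922465
off [-0.016, -0.075, 0.418] rot [0.0007, -0.0001, 0.0003] rows>=0.8 -> [456.0, -213.0, 100.0]
off [0.0, -0.022, 0.149] rot [-0.0, -0.0, -0.0] rows>=0.3 -> [456.0, -213.0, 82.0]
```

{"method": "send_rows", "body": {
  "offset": [
    [-0.006, -0.035, 0.2],
    [-0.006, -0.066, 0.413],
    [-0.006, -0.066, 0.413],
    [-0.006, -0.066, 0.413],
    [-0.006, -0.066, 0.413],
    [-0.006, -0.066, 0.413]
  ],
  "delta_rot": [
    [0, 0, 0],
    [0, 0, 0],
    [0, 0, 0],
    [0, 0, 0],
    [0, 0, 0],
    [0, 0, 0]
  ]
}}

```text
time: 35.12
tool_pos: [456.9, -214.0, 101.7]
tcp_rot: [2.986, 0.001, 1.465]
contact_force: [-0.4, -0.2, -1.2]
grip_width: 45.8
finger_force: 29.4
```

{"method": "send_rows", "body": {
  "offset": [
    [0.005, -0.013, 0.04],
    [0.005, -0.018, 0.08],
    [0.005, -0.024, 0.12],
    [0.005, -0.03, 0.157],
    [0.005, -0.03, 0.157]
  ],
  "delta_rot": [
    [0, 0, 0],
    [0, 0, 0],
    [0, 0, 0],
    [0, 0, 0],
    [0, 0, 0]
  ]
}}

```text
time: 35.75
tool_pos: [455.7, -213.0, 81.3]
tcp_rot: [2.988, -0.0, 1.465]
contact_force: [-0.5, -0.1, -0.8]
grip_width: 45.8
finger_force: 29.4
```

{"method": "send_rows", "body": {
  "offset": [
    [0, -0.002, 0.016],
    [0, -0.005, 0.033],
    [0, -0.007, 0.049],
    [0, -0.007, 0.049]
  ],
  "delta_rot": [
    [0, 0, 0],
    [0, 0, 0],
    [0, 0, 0],
    [0, 0, 0]
  ]
}}

```text
time: 36.25
tool_pos: [455.9, -213.1, 75.7]
tcp_rot: [2.987, -0.0, 1.465]
contact_force: [0.0, 0.6, -0.3]
grip_width: 46.1
finger_force: 29.4
```

{"method": "send_rows", "body": {
  "offset": [
    [0, -0.002, 0.012],
    [0, -0.004, 0.025],
    [0, -0.005, 0.037],
    [0, -0.005, 0.037]
  ],
  "delta_rot": [
    [0, 0, 0],
    [0, 0, 0],
    [0, 0, 0],
    [0, 0, 0]
  ]
}}

```text
time: 36.75
tool_pos: [455.9, -213.0, 71.1]
tcp_rot: [2.988, -0.0, 1.465]
contact_force: [-1.1, 0.5, -1.4]
grip_width: 46.0
finger_force: 29.5
```

Past the shoulder height, so I'll continue down.

{"method": "send_rows", "body": {
  "offset": [
    [0, -0.003, 0.02],
    [0, -0.006, 0.04],
    [0, -0.009, 0.06],
    [0, -0.012, 0.08],
    [0, -0.015, 0.1],
    [0, -0.017, 0.115],
    [0, -0.017, 0.115]
  ],
  "delta_rot": [
    [0, 0, 0],
    [0, 0, 0],
    [0, 0, 0],
    [0, 0, 0],
    [0, 0, 0],
    [0, 0, 0],
    [0, 0, 0]
  ]
}}

```text
time: 37.62
tool_pos: [456.0, -213.1, 57.1]
tcp_rot: [2.988, -0.0, 1.465]
contact_force: [-2.0, 0.9, -2.0]
grip_width: 45.9
finger_force: 29.5
```

{"method": "send_rows", "body": {
  "offset": [
    [0, -0.001, 0.008],
    [0, -0.002, 0.016],
    [0, -0.003, 0.023],
    [0, -0.003, 0.023]
  ],
  "delta_rot": [
    [0, 0, 0],
    [0, 0, 0],
    [0, 0, 0],
    [0, 0, 0]
  ]
}}

```text
time: 38.12
tool_pos: [456.1, -213.1, 54.5]
tcp_rot: [2.988, -0.0, 1.465]
contact_force: [-3.6, 0.6, -0.9]
grip_width: 45.8
finger_force: 29.6
```

{"method": "send_rows", "body": {
  "offset": [
    [0, -0.001, 0.008],
    [0, -0.002, 0.016],
    [0, -0.002, 0.016]
  ],
  "delta_rot": [
    [0, 0, 0],
    [0, 0, 0],
    [0, 0, 0]
  ]
}}

```text
time: 38.5
tool_pos: [456.4, -213.1, 53.4]
tcp_rot: [2.987, 0.0, 1.465]
contact_force: [-5.6, 2.3, 9.5]
grip_width: 46.1
finger_force: 30.4
```

{"method": "send_rows", "body": {
  "offset": [
    [0, 0, 0],
    [0, 0, 0],
    [0, 0, 0],
    [0, 0, 0],
    [0, 0, 0]
  ],
  "delta_rot": [
    [0, 0, 0],
    [0, 0, 0],
    [0, 0, 0],
    [0, 0, 0],
    [0, 0, 0]
  ],
  "grip": 0.75
}}

```text
time: 39.12
tool_pos: [456.4, -213.3, 52.7]
tcp_rot: [2.987, 0.0, 1.465]
contact_force: [-0.2, -0.3, -0.4]
grip_width: 68.8
finger_force: 0.0
```

{"method": "send_rows", "body": {
  "offset": [
    [0, -0.006, 0],
    [0, -0.006, 0],
    [0, -0.006, 0],
    [0, -0.006, 0],
    [0, -0.006, 0],
    [0, -0.006, 0]
  ],
  "delta_rot": [
    [0.012, 0, 0],
    [0.0239, 0, 0],
    [0.0239, 0, 0],
    [0.0239, 0, 0],
    [0.0239, 0, 0],
    [0.0239, 0, 0]
  ]
}}

```text
time: 39.88
tool_pos: [455.3, -213.1, 52.7]
tcp_rot: [3.137, 0.0, 1.464]
contact_force: [0.3, 0.4, 0.8]
grip_width: 69.1
finger_force: 0.0
```

{"method": "send_rows", "body": {
  "offset": [
    [0, 0, 0],
    [0, 0, 0],
    [0, 0, 0],
    [0, 0, 0],
    [0, 0, 0]
  ],
  "delta_rot": [
    [0, 0, 0],
    [0, 0, 0],
    [0, 0, 0],
    [0, 0, 0],
    [0, 0, 0]
  ],
  "grip": 0
}}

```text
time: 40.5
tool_pos: [455.7, -213.2, 52.6]
tcp_rot: [3.137, 0.0, 1.465]
contact_force: [-0.5, 0.7, -0.5]
grip_width: 45.2
finger_force: 30.0
```

{"method": "send_rows", "body": {
  "offset": [
    [0, 0, -0.19],
    [0, 0, -0.38],
    [0, 0, -0.575],
    [0, 0, -0.575]
  ],
  "delta_rot": [
    [0, 0, 0],
    [0, 0, 0],
    [0, 0, 0],
    [0, 0, 0]
  ]
}}

```text
time: 41.0
tool_pos: [456.1, -213.6, 122.8]
tcp_rot: [3.134, 0.002, 1.465]
contact_force: [-0.3, 0.3, -1.7]
grip_width: 45.3
finger_force: 30.0
```

```bash
python3 - <<'E'
from h import *
np.set_printoptions(precision=1,suppress=True)
trays();t=snap("top","t4.png");b=capuv(t,'red',(370,180,450,250));print(b,b and atz("top",b[0],64))
cv2.imwrite('pics/t4c.png',cv2.resize(t[170:270,330:450,::-1],None,fx=5,fy=5,interpolation=3))
N=down(1.465);plan([((447,-412,120),N),((447,-412,46),N)])
E
```

```text
tray_white 0.61 [ 479. -382.   15.] sides [141, 142] ang -90
tray_black 0.62 [430. 340.  15.] sides [143, 144] ang -88
tray_black 0.57 [586. -44.  15.] sides [47, 52] ang -90
((403.075626373291, 217.7365264892578), (10.776284217834473, 11.535079002380371)) [ 451.9 -346.6   64. ]
off [-0.829, 0.056, 0.001] rot [0.0002, -0.0001, -0.0] rows>=1.6 -> [451.0, -312.0, 120.0]
off [-0.829, 0.056, 0.002] rot [0.0002, -0.0001, -0.0] rows>=1.6 -> [447.0, -412.0, 120.0]
off [-0.0, 0.0, 0.616] rot [-0.0, 0.0001, -0.0] rows>=1.2 -> [447.0, -412.0, 46.0]
```

View pics/t4c.png

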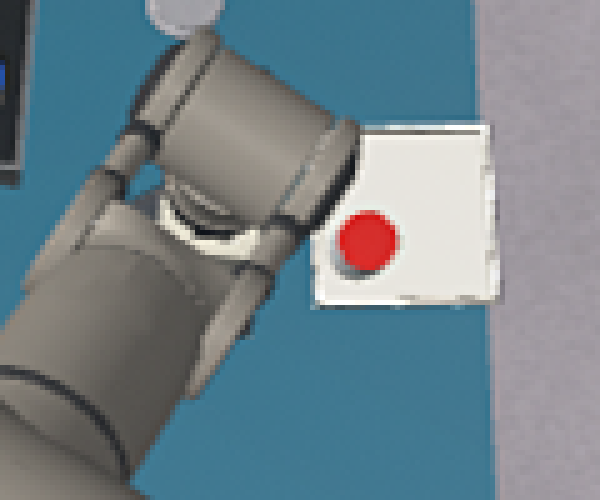

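The top crop shows red standing in the white tray at about (403,218), with the tray unmoved.

{"method": "send_rows", "body": {
  "offset": [
    [-0.4, 0.028, 0],
    [-0.829, 0.056, 0],
    [-0.829, 0.056, 0]
  ],
  "delta_rot": [
    [0, 0, 0],
    [0, 0, 0],
    [0, 0, 0]
  ]
}}

```text
time: 41.58
tool_pos: [450.9, -315.6, 120.4]
tcp_rot: [3.138, 0.0, 1.461]
contact_force: [0.5, 1.1, -0.7]
grip_width: 45.0
finger_force: 30.0
```

{"method": "send_rows", "body": {
  "offset": [
    [-0.4, 0.028, 0],
    [-0.829, 0.056, 0],
    [-0.829, 0.056, 0],
    [-0.829, 0.056, 0]
  ],
  "delta_rot": [
    [0, 0, 0],
    [0, 0, 0],
    [0, 0, 0],
    [0, 0, 0]
  ]
}}

```text
time: 42.08
tool_pos: [447.3, -410.9, 120.5]
tcp_rot: [3.139, -0.002, 1.465]
contact_force: [-0.4, -0.5, -1.6]
grip_width: 45.4
finger_force: 30.0
```

{"method": "send_rows", "body": {
  "offset": [
    [0, 0, 0.2],
    [0, 0, 0.4],
    [0, 0, 0.55],
    [0, 0, 0.61],
    [0, 0, 0.61],
    [0, 0, 0.62],
    [0, 0, 0.62]
  ],
  "delta_rot": [
    [0, 0, 0],
    [0, 0, 0],
    [0, 0, 0],
    [0, 0, 0],
    [0, 0, 0],
    [0, 0, 0],
    [0, 0, 0]
  ]
}}

```text
time: 42.95
tool_pos: [448.2, -412.7, 47.9]
tcp_rot: [3.136, 0.001, 1.465]
contact_force: [0.3, -0.2, 0.0]
grip_width: 45.2
finger_force: 30.0
```

{"method": "send_rows", "body": {
  "offset": [
    [0, 0, 0.01],
    [0, 0, 0.021],
    [0, 0, 0.021]
  ],
  "delta_rot": [
    [0, 0, 0],
    [0, 0, 0],
    [0, 0, 0]
  ]
}}

```text
time: 43.32
tool_pos: [447.9, -412.4, 44.7]
tcp_rot: [3.137, 0.0, 1.465]
contact_force: [-0.3, -0.5, -1.9]
grip_width: 45.0
finger_force: 30.0
```

{"method": "send_rows", "body": {
  "offset": [
    [0, 0, 0],
    [0, 0, 0],
    [0, 0, 0],
    [0, 0, 0]
  ],
  "delta_rot": [
    [0, 0, 0],
    [0, 0, 0],
    [0, 0, 0],
    [0, 0, 0]
  ],
  "grip": 0.72
}}

```text
time: 43.82
tool_pos: [448.0, -412.5, 44.8]
tcp_rot: [3.137, 0.0, 1.465]
contact_force: [1.2, -0.0, 1.0]
grip_width: 66.2
finger_force: 0.0
```

{"method": "send_rows", "body": {
  "offset": [
    [0, 0, -0.4],
    [0, 0, -0.8],
    [0, 0, -0.8],
    [0, 0, -0.8]
  ],
  "delta_rot": [
    [0, 0, 0],
    [0, 0, 0],
    [0, 0, 0],
    [0, 0, 0]
  ]
}}

```text
time: 44.32
tool_pos: [447.3, -412.0, 140.4]
tcp_rot: [3.138, -0.0, 1.465]
contact_force: [0.7, -0.2, -0.3]
grip_width: 65.9
finger_force: 0.0
```

```bash
python3 - <<'E'
from h import *
Q=down(1.465,-.157)
plan([((535,15,200),Q)])
E
```

```text
off [0.904, 0.088, -0.124] rot [-0.0061, -0.0, -0.0] rows>=1.8 -> [469.0, -305.0, 155.0]
off [0.904, 0.093, -0.12] rot [-0.0061, -0.0, -0.0] rows>=1.8 -> [491.0, -199.0, 170.0]
off [0.904, 0.097, -0.116] rot [-0.0061, -0.0, -0.0] rows>=1.8 -> [513.0, -92.0, 185.0]
off [0.904, 0.101, -0.113] rot [-0.0061, -0.0, -0.0] rows>=1.8 -> [535.0, 15.0, 200.0]
```

{"method": "send_rows", "body": {
  "offset": [
    [0.904, 0.088, -0.124],
    [0.904, 0.088, -0.124]
  ],
  "delta_rot": [
    [-0.0061, 0, 0],
    [-0.0061, 0, 0]
  ]
}}

```text
time: 44.58
tool_pos: [468.3, -303.4, 153.8]
tcp_rot: [3.102, -0.003, 1.463]
contact_force: [0.4, 0.0, 0.0]
grip_width: 66.2
finger_force: 0.0
```

{"method": "send_rows", "body": {
  "offset": [
    [0.904, 0.093, -0.12],
    [0.904, 0.093, -0.12]
  ],
  "delta_rot": [
    [-0.0061, 0, 0],
    [-0.0061, 0, 0]
  ]
}}

```text
time: 44.82
tool_pos: [490.4, -196.2, 169.1]
tcp_rot: [3.063, -0.002, 1.465]
contact_force: [1.3, 0.6, -0.1]
grip_width: 66.0
finger_force: 0.0
```

{"method": "send_rows", "body": {
  "offset": [
    [0.904, 0.097, -0.116],
    [0.904, 0.097, -0.116]
  ],
  "delta_rot": [
    [-0.0061, 0, 0],
    [-0.0061, 0, 0]
  ]
}}

```text
time: 45.08
tool_pos: [512.3, -89.6, 184.0]
tcp_rot: [3.025, -0.001, 1.465]
contact_force: [0.1, -1.2, -0.1]
grip_width: 65.9
finger_force: 0.0
```

{"method": "send_rows", "body": {
  "offset": [
    [0.904, 0.101, -0.113],
    [0.904, 0.101, -0.113],
    [0.904, 0.101, -0.113],
    [0.904, 0.101, -0.113],
    [0.904, 0.101, -0.113]
  ],
  "delta_rot": [
    [-0.0061, 0, 0],
    [-0.0061, 0, 0],
    [-0.0061, 0, 0],
    [-0.0061, 0, 0],
    [-0.0061, 0, 0]
  ]
}}

```text
time: 45.7
tool_pos: [534.8, 13.5, 199.4]
tcp_rot: [2.986, 0.0, 1.463]
contact_force: [0.4, 0.1, -0.2]
grip_width: 66.0
finger_force: 0.0
```

```bash
python3 - <<'E'
from h import *
np.set_printoptions(precision=1,suppress=True)
o=get_obs();print(o['time'],o['tool_pos'],np.round(o['tcp_rot'],3))
c=optics.get_calibration("wrist");im=snap("wrist","w9.png");
for k in("green","blue"):
  b=capuv(im,k,(230,40,385,285));print(k,b,b and atz("wrist",b[0],68,c))
p,Q=None,down(1.465,-.157)
b=capuv(im,"green",(230,40,385,285));g=atz("wrist",b[0],68,c)
plan([((g[0]+1,g[1]-.5,130),Q),((g[0]+1,g[1]-.5,46),Q)])
t=snap("top");print([(k,atz("top",capuv(t,k,(380,180,450,250))[0],64)) for k in('red','yellow')])
E
```

```text
45.7 [534.8  13.5 199.4] [3.  0.  1.5]
green ((337.99932861328125, 182.64427185058594), (45.86460876464844, 49.2641487121582)) [581.4  14.7  68. ]
blue ((339.07125091552734, 244.50392150878906), (39.913780212402344, 46.205169677734375)) [577.3 -49.5  68. ]
off [0.05, 0.298, 0.634] rot [-0.0001, 0.0001, -0.0003] rows>=1.3 -> [582.0, 14.0, 130.0]
off [-0.0, -0.109, 0.691] rot [-0.0, 0.0, -0.0] rows>=1.3 -> [582.0, 14.0, 46.0]
[('red', array([ 451.9, -346.6,   64. ])), ('yellow', array([ 451.3, -409.9,   64. ]))]
```

{"method": "send_rows", "body": {
  "offset": [
    [0.025, 0.149, 0.32],
    [0.05, 0.298, 0.634],
    [0.05, 0.298, 0.634],
    [0.05, 0.298, 0.634]
  ],
  "delta_rot": [
    [0, 0, 0],
    [0, 0, 0],
    [0, 0, 0],
    [0, 0, 0]
  ]
}}

```text
time: 46.3
tool_pos: [582.6, 15.1, 131.3]
tcp_rot: [2.984, 0.0, 1.464]
contact_force: [-0.5, 1.2, 0.1]
grip_width: 65.9
finger_force: 0.0
```

{"method": "send_rows", "body": {
  "offset": [
    [0, -0.036, 0.231],
    [0, -0.073, 0.461],
    [0, -0.11, 0.7],
    [0, -0.11, 0.7],
    [0, -0.11, 0.7]
  ],
  "delta_rot": [
    [0, 0, 0],
    [0, 0, 0],
    [0, 0, 0],
    [0, 0, 0],
    [0, 0, 0]
  ]
}}

```text
time: 46.92
tool_pos: [583.9, 15.4, 47.8]
tcp_rot: [2.981, 0.0, 1.465]
contact_force: [-0.6, 0.0, -0.3]
grip_width: 66.1
finger_force: 0.0
```

{"method": "send_rows", "body": {
  "offset": [
    [0, 0, 0],
    [0, 0, 0],
    [0, 0, 0],
    [0, 0, 0],
    [0, 0, 0]
  ],
  "delta_rot": [
    [0, 0, 0],
    [0, 0, 0],
    [0, 0, 0],
    [0, 0, 0],
    [0, 0, 0]
  ],
  "grip": 0
}}

```text
time: 47.55
tool_pos: [583.4, 15.6, 46.6]
tcp_rot: [2.983, 0.0, 1.465]
contact_force: [-2.0, -0.2, 6.0]
grip_width: 46.8
finger_force: 29.7
```

{"method": "send_rows", "body": {
  "offset": [
    [0, 0.036, -0.28],
    [0, 0.072, -0.56],
    [0, 0.115, -0.844],
    [0, 0.115, -0.844],
    [0, 0.115, -0.844]
  ],
  "delta_rot": [
    [0, 0, 0],
    [0, 0, 0],
    [0, 0, 0],
    [0, 0, 0],
    [0, 0, 0]
  ]
}}

```text
time: 48.18
tool_pos: [579.9, 16.0, 146.8]
tcp_rot: [2.986, 0.0, 1.465]
contact_force: [-0.7, -0.3, -1.7]
grip_width: 46.7
finger_force: 29.3
```

```bash
python3 - <<'E'
from h import *
Q=down(1.465,-.15)
plan([((500,-80,160),Q),((456,-213.2,150),Q)])
E
```

```text
off [-0.866, -0.554, -0.198] rot [0.0009, 0.0, -0.0] rows>=2.0 -> [500.0, -80.0, 160.0]
off [-0.571, -0.128, 0.023] rot [0.0, 0.0, -0.0] rows>=1.1 -> [478.0, -147.0, 155.0]
off [-0.571, -0.129, 0.022] rot [0.0, 0.0, -0.0] rows>=1.1 -> [456.0, -213.0, 150.0]
```

{"method": "send_rows", "body": {
  "offset": [
    [-0.43, -0.277, -0.1],
    [-0.866, -0.554, -0.198],
    [-0.866, -0.554, -0.198]
  ],
  "delta_rot": [
    [0, 0, 0],
    [0, 0, 0],
    [0, 0, 0]
  ]
}}

```text
time: 48.55
tool_pos: [497.9, -82.4, 159.6]
tcp_rot: [2.988, -0.0, 1.46]
contact_force: [1.6, 0.1, -1.7]
grip_width: 46.3
finger_force: 29.3
```

{"method": "send_rows", "body": {
  "offset": [
    [-0.571, -0.128, 0.023],
    [-0.571, -0.128, 0.023]
  ],
  "delta_rot": [
    [0, 0, 0],
    [0, 0, 0]
  ]
}}

```text
time: 48.8
tool_pos: [477.9, -148.6, 154.3]
tcp_rot: [2.986, -0.0, 1.461]
contact_force: [-0.1, 1.1, -1.6]
grip_width: 46.8
finger_force: 29.3
```

{"method": "send_rows", "body": {
  "offset": [
    [-0.571, -0.129, 0.022],
    [-0.571, -0.129, 0.022],
    [-0.571, -0.129, 0.022],
    [-0.571, -0.129, 0.022],
    [-0.571, -0.129, 0.022]
  ],
  "delta_rot": [
    [0, 0, 0],
    [0, 0, 0],
    [0, 0, 0],
    [0, 0, 0],
    [0, 0, 0]
  ]
}}

```text
time: 49.42
tool_pos: [457.2, -212.0, 150.7]
tcp_rot: [2.984, -0.0, 1.467]
contact_force: [0.8, 0.0, -1.0]
grip_width: 46.6
finger_force: 29.3
```

{"method": "send_rows", "body": {
  "offset": [
    [0, -0.03, 0.2],
    [0, -0.06, 0.4],
    [0, -0.06, 0.4],
    [0, -0.06, 0.4],
    [0, -0.06, 0.4],
    [0, -0.06, 0.4]
  ],
  "delta_rot": [
    [0, 0, 0],
    [0, 0, 0],
    [0, 0, 0],
    [0, 0, 0],
    [0, 0, 0],
    [0, 0, 0]
  ]
}}

```text
time: 50.18
tool_pos: [457.5, -213.5, 102.9]
tcp_rot: [2.983, 0.001, 1.465]
contact_force: [0.9, 0.1, -0.9]
grip_width: 46.5
finger_force: 29.3
```

{"method": "send_rows", "body": {
  "offset": [
    [0.003, -0.019, 0.04],
    [0.003, -0.025, 0.08],
    [0.003, -0.031, 0.12],
    [0.003, -0.037, 0.165],
    [0.003, -0.037, 0.165]
  ],
  "delta_rot": [
    [0, 0, 0],
    [0, 0, 0],
    [0, 0, 0],
    [0, 0, 0],
    [0, 0, 0]
  ]
}}

```text
time: 50.8
tool_pos: [455.7, -212.6, 81.3]
tcp_rot: [2.985, -0.0, 1.465]
contact_force: [0.5, -0.2, -1.8]
grip_width: 46.3
finger_force: 29.3
```

{"method": "send_rows", "body": {
  "offset": [
    [0, -0.002, 0.016],
    [0, -0.005, 0.033],
    [0, -0.005, 0.033],
    [0, -0.005, 0.033]
  ],
  "delta_rot": [
    [0, 0, 0],
    [0, 0, 0],
    [0, 0, 0],
    [0, 0, 0]
  ]
}}

```text
time: 51.3
tool_pos: [456.0, -212.9, 78.0]
tcp_rot: [2.984, 0.0, 1.465]
contact_force: [-0.2, 0.6, -0.7]
grip_width: 46.6
finger_force: 29.3
```

{"method": "send_rows", "body": {
  "offset": [
    [0, -0.001, 0.008],
    [0, -0.002, 0.016],
    [0, -0.003, 0.025],
    [0, -0.003, 0.025]
  ],
  "delta_rot": [
    [0, 0, 0],
    [0, 0, 0],
    [0, 0, 0],
    [0, 0, 0]
  ]
}}

```text
time: 51.8
tool_pos: [456.2, -213.0, 75.5]
tcp_rot: [2.983, 0.001, 1.465]
contact_force: [-2.2, 0.3, 6.5]
grip_width: 46.6
finger_force: 29.8
```

Contact came at shoulder height. I'll check it isn't a misalignment by wiggling under light pressure.

{"method": "send_rows", "body": {
  "offset": [
    [0, 0.015, 0.004],
    [0, -0.017, 0.004],
    [0, 0, 0.004],
    [0.015, 0, 0.004],
    [-0.015, 0, 0.004],
    [0, 0, 0.004],
    [0, 0, 0.004]
  ],
  "delta_rot": [
    [0, 0, 0],
    [0, 0, 0],
    [0, 0, 0],
    [0, 0, 0],
    [0, 0, 0],
    [0, 0, 0],
    [0, 0, 0]
  ]
}}

```text
time: 52.68
tool_pos: [456.5, -213.2, 75.5]
tcp_rot: [2.983, 0.001, 1.465]
contact_force: [-2.3, 0.6, 9.0]
grip_width: 46.5
finger_force: 30.0
```

{"method": "send_rows", "body": {
  "offset": [
    [0, 0, 0],
    [0, 0, 0],
    [0, 0, 0],
    [0, 0, 0],
    [0, 0, 0]
  ],
  "delta_rot": [
    [0, 0, 0],
    [0, 0, 0],
    [0, 0, 0],
    [0, 0, 0],
    [0, 0, 0]
  ],
  "grip": 0.75
}}

```text
time: 53.3
tool_pos: [456.1, -212.8, 74.3]
tcp_rot: [2.984, -0.0, 1.465]
contact_force: [0.7, -0.2, 0.2]
grip_width: 68.7
finger_force: 0.0
```

{"method": "send_rows", "body": {
  "offset": [
    [0, 0.07, -0.469],
    [0, 0.07, -0.469],
    [0, 0.07, -0.469]
  ],
  "delta_rot": [
    [0, 0, 0],
    [0, 0, 0],
    [0, 0, 0]
  ]
}}

```text
time: 53.68
tool_pos: [455.4, -212.6, 131.2]
tcp_rot: [2.984, 0.0, 1.465]
contact_force: [-0.2, 0.2, 0.0]
grip_width: 69.1
finger_force: 0.0
```

{"method": "send_rows", "body": {
  "offset": [
    [0, -0.006, 0],
    [0, -0.006, 0],
    [0, -0.006, 0],
    [0, -0.006, 0]
  ],
  "delta_rot": [
    [0.0243, 0, 0],
    [0.0243, 0, 0],
    [0.0243, 0, 0],
    [0.0243, 0, 0]
  ]
}}

```text
time: 54.18
tool_pos: [454.1, -212.3, 130.7]
tcp_rot: [3.137, -0.001, 1.464]
contact_force: [0.5, 0.6, -0.2]
grip_width: 68.5
finger_force: 0.0
```

```bash
python3 - <<'E'
from h import *
np.set_printoptions(precision=1,suppress=True)
o=get_obs();print(o['time'],o['tool_pos'],np.round(o['tcp_rot'],3))
c=optics.get_calibration("wrist");im=snap("wrist","w10.png");s=snap("scene","s5.png")
b=capuv(im,'green',(200,150,420,285));print(b,[atz("wrist",b[0],z,c) for z in(72,96)],'depth',319.6*46/max(b[1]))
d=capuv(s,'green',(270,160,345,215));print('scene',d,d and tri([ray("wrist",b[0],c),ray("scene",d[0])]))
cv2.imwrite('pics/s5c.png',np.hstack([cv2.resize(s[160:240,260:360,::-1],(400,320),interpolation=3),cv2.resize(im[100:300,200:450,::-1],(400,320),interpolation=3)]))
E
```

```text
54.175 [ 454.1 -212.3  130.7] [ 3.1 -0.   1.5]
((316.79190826416016, 231.9821014404297), (65.85044860839844, 68.85047149658203)) [array([ 457.3, -224.1,   72. ]), array([ 457.8, -214.1,   96. ])] depth 213.52940191164612
scene ((306.37784576416016, 173.00349235534668), (7.035174369812012, 10.588356971740723)) (array([ 458. , -216.7,   90.5]), [np.float64(0.40416208166730516), np.float64(0.40416208166733925)])
```

View pics/s5c.png

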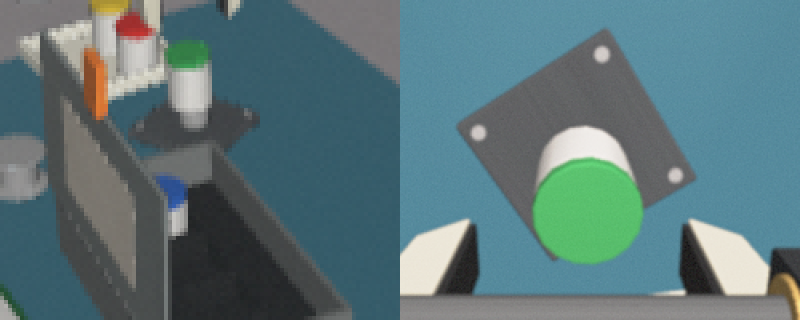

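Green stands upright on the shoulder, with the base showing below its rim, so it goes in the black tray.

{"method": "send_rows", "body": {
  "offset": [
    [-0.006, 0.017, 0.2],
    [-0.006, 0.017, 0.454],
    [-0.006, 0.017, 0.454],
    [-0.006, 0.017, 0.454],
    [-0.006, 0.017, 0.454]
  ],
  "delta_rot": [
    [0, 0, 0],
    [0, 0, 0],
    [0, 0, 0],
    [0, 0, 0],
    [0, 0, 0]
  ]
}}

```text
time: 54.9
tool_pos: [457.8, -214.1, 78.0]
tcp_rot: [3.135, 0.001, 1.465]
contact_force: [-0.1, -0.4, -0.2]
grip_width: 68.7
finger_force: 0.0
```

{"method": "send_rows", "body": {
  "offset": [
    [0, 0, 0],
    [0, 0, 0],
    [0, 0, 0],
    [0, 0, 0],
    [0, 0, 0]
  ],
  "delta_rot": [
    [0, 0, 0],
    [0, 0, 0],
    [0, 0, 0],
    [0, 0, 0],
    [0, 0, 0]
  ],
  "grip": 0
}}

```text
time: 55.52
tool_pos: [457.3, -213.7, 76.9]
tcp_rot: [3.136, 0.0, 1.465]
contact_force: [0.4, 0.0, 2.4]
grip_width: 45.4
finger_force: 30.0
```

{"method": "send_rows", "body": {
  "offset": [
    [0, 0, -0.19],
    [0, 0, -0.38],
    [0, 0, -0.55],
    [0, 0, -0.55],
    [0, 0, -0.55]
  ],
  "delta_rot": [
    [0, 0, 0],
    [0, 0, 0],
    [0, 0, 0],
    [0, 0, 0],
    [0, 0, 0]
  ]
}}

```text
time: 56.15
tool_pos: [456.3, -213.3, 141.8]
tcp_rot: [3.138, -0.001, 1.465]
contact_force: [-0.1, -0.6, -1.7]
grip_width: 44.9
finger_force: 30.0
```

```bash
python3 - <<'E'
from h import *
trays();print(get_obs()['tool_pos'])
N=down(1.465);plan([((400,310,140),N),((400,310,47),N)])
E
```

```text
tray_white 0.58 [ 479. -382.   15.] sides [141, 142] ang -90
tray_white 0.52 [728.  50.  15.] sides [72, 312] ang -6
tray_black 0.95 [428. 341.  15.] sides [141, 141] ang -90
[ 456.34039384 -213.31715531  141.74328608]
off [0.857, -0.186, 0.003] rot [0.0001, -0.0, -0.0] rows>=1.7 -> [445.0, -109.0, 141.0]
off [0.858, -0.186, 0.003] rot [0.0001, -0.0, -0.0] rows>=1.7 -> [434.0, -4.0, 141.0]
off [0.857, -0.185, 0.003] rot [0.0001, -0.0, -0.0] rows>=1.7 -> [423.0, 101.0, 141.0]
off [0.857, -0.186, 0.004] rot [0.0001, -0.0, -0.0] rows>=1.7 -> [411.0, 205.0, 140.0]
off [0.858, -0.186, 0.003] rot [0.0001, -0.0, -0.0] rows>=1.7 -> [400.0, 310.0, 140.0]
off [-0.001, 0.0, 0.775] rot [-0.0, -0.0001, -0.0001] rows>=1.5 -> [400.0, 310.0, 47.0]
```

{"method": "send_rows", "body": {
  "offset": [
    [0.43, -0.093, 0],
    [0.857, -0.186, 0],
    [0.857, -0.186, 0]
  ],
  "delta_rot": [
    [0, 0, 0],
    [0, 0, 0],
    [0, 0, 0]
  ]
}}

```text
time: 56.68
tool_pos: [444.4, -106.0, 142.0]
tcp_rot: [3.139, -0.001, 1.468]
contact_force: [1.0, -0.9, -2.1]
grip_width: 45.5
finger_force: 30.0
```

{"method": "send_rows", "body": {
  "offset": [
    [0.43, -0.093, 0],
    [0.857, -0.186, 0],
    [0.857, -0.186, 0]
  ],
  "delta_rot": [
    [0, 0, 0],
    [0, 0, 0],
    [0, 0, 0]
  ]
}}

```text
time: 57.05
tool_pos: [433.6, -2.2, 142.2]
tcp_rot: [3.138, -0.0, 1.469]
contact_force: [0.0, 0.2, -1.5]
grip_width: 45.1
finger_force: 30.0
```

{"method": "send_rows", "body": {
  "offset": [
    [0.43, -0.093, 0],
    [0.857, -0.186, 0],
    [0.857, -0.186, 0]
  ],
  "delta_rot": [
    [0, 0, 0],
    [0, 0, 0],
    [0, 0, 0]
  ]
}}

```text
time: 57.42
tool_pos: [422.9, 101.9, 142.1]
tcp_rot: [3.137, 0.0, 1.468]
contact_force: [1.0, -0.6, -0.7]
grip_width: 44.9
finger_force: 30.0
```

{"method": "send_rows", "body": {
  "offset": [
    [0.43, -0.093, 0],
    [0.857, -0.186, 0],
    [0.857, -0.186, 0]
  ],
  "delta_rot": [
    [0, 0, 0],
    [0, 0, 0],
    [0, 0, 0]
  ]
}}

```text
time: 57.8
tool_pos: [412.2, 206.1, 142.0]
tcp_rot: [3.136, -0.0, 1.468]
contact_force: [-0.3, 0.3, -1.8]
grip_width: 45.3
finger_force: 30.0
```

{"method": "send_rows", "body": {
  "offset": [
    [0.43, -0.093, 0],
    [0.858, -0.186, 0],
    [0.858, -0.186, 0],
    [0.858, -0.186, 0]
  ],
  "delta_rot": [
    [0, 0, 0],
    [0, 0, 0],
    [0, 0, 0],
    [0, 0, 0]
  ]
}}

```text
time: 58.3
tool_pos: [401.1, 308.0, 141.7]
tcp_rot: [3.137, 0.001, 1.464]
contact_force: [-0.3, -1.1, -1.5]
grip_width: 45.1
finger_force: 30.0
```

{"method": "send_rows", "body": {
  "offset": [
    [0, 0, 0.25],
    [0, 0, 0.5],
    [0, 0, 0.7],
    [0, 0, 0.775],
    [0, 0, 0.785],
    [0, 0, 0.785]
  ],
  "delta_rot": [
    [0, 0, 0],
    [0, 0, 0],
    [0, 0, 0],
    [0, 0, 0],
    [0, 0, 0],
    [0, 0, 0]
  ]
}}

```text
time: 59.05
tool_pos: [401.5, 309.4, 48.8]
tcp_rot: [3.135, -0.001, 1.464]
contact_force: [0.7, 0.6, -0.8]
grip_width: 45.3
finger_force: 30.0
```

{"method": "send_rows", "body": {
  "offset": [
    [0, 0, 0.012],
    [0, 0, 0.025],
    [0, 0, 0.025],
    [0, 0, 0.025]
  ],
  "delta_rot": [
    [0, 0, 0],
    [0, 0, 0],
    [0, 0, 0],
    [0, 0, 0]
  ]
}}

```text
time: 59.55
tool_pos: [401.1, 309.9, 45.4]
tcp_rot: [3.136, -0.001, 1.465]
contact_force: [-1.4, -0.3, 3.9]
grip_width: 44.9
finger_force: 30.0
```

{"method": "send_rows", "body": {
  "offset": [
    [0, 0, 0],
    [0, 0, 0],
    [0, 0, 0],
    [0, 0, 0]
  ],
  "delta_rot": [
    [0, 0, 0],
    [0, 0, 0],
    [0, 0, 0],
    [0, 0, 0]
  ],
  "grip": 0.72
}}

```text
time: 60.05
tool_pos: [400.7, 309.5, 44.8]
tcp_rot: [3.137, 0.0, 1.465]
contact_force: [-0.6, -0.4, -0.1]
grip_width: 65.7
finger_force: 0.0
```

{"method": "send_rows", "body": {
  "offset": [
    [0, 0, -0.4],
    [0, 0, -0.8],
    [0, 0, -0.8],
    [0, 0, -0.8]
  ],
  "delta_rot": [
    [0, 0, 0],
    [0, 0, 0],
    [0, 0, 0],
    [0, 0, 0]
  ]
}}

```text
time: 60.55
tool_pos: [399.9, 309.3, 140.4]
tcp_rot: [3.137, 0.001, 1.465]
contact_force: [-0.3, 0.2, -0.2]
grip_width: 65.8
finger_force: 0.0
```

```bash
python3 - <<'E'
from h import *
Q=down(1.465,-.157)
plan([((530,-50,200),Q)])
E
```

```text
off [-0.954, 0.466, -0.163] rot [-0.0081, 0.0, -0.0] rows>=2.1 -> [443.0, 190.0, 160.0]
off [-0.955, 0.473, -0.139] rot [-0.0081, 0.0, -0.0] rows>=2.1 -> [487.0, 70.0, 180.0]
off [-0.954, 0.48, -0.115] rot [-0.0081, 0.0, -0.0] rows>=2.1 -> [530.0, -50.0, 200.0]
```

{"method": "send_rows", "body": {
  "offset": [
    [-0.954, 0.466, -0.163],
    [-0.954, 0.466, -0.163],
    [-0.954, 0.466, -0.163]
  ],
  "delta_rot": [
    [-0.0081, 0, 0],
    [-0.0081, 0, 0],
    [-0.0081, 0, 0]
  ]
}}

```text
time: 60.92
tool_pos: [444.3, 186.7, 159.9]
tcp_rot: [3.087, 0.001, 1.46]
contact_force: [0.4, -0.1, -0.0]
grip_width: 66.2
finger_force: 0.0
```

{"method": "send_rows", "body": {
  "offset": [
    [-0.955, 0.473, -0.139],
    [-0.955, 0.473, -0.139],
    [-0.955, 0.473, -0.139]
  ],
  "delta_rot": [
    [-0.0081, 0, 0],
    [-0.0081, 0, 0],
    [-0.0081, 0, 0]
  ]
}}

```text
time: 61.3
tool_pos: [487.8, 67.6, 179.9]
tcp_rot: [3.036, 0.0, 1.46]
contact_force: [-0.4, -0.5, -0.4]
grip_width: 66.0
finger_force: 0.0
```

{"method": "send_rows", "body": {
  "offset": [
    [-0.954, 0.48, -0.115],
    [-0.954, 0.48, -0.115],
    [-0.954, 0.48, -0.115],
    [-0.954, 0.48, -0.115],
    [-0.954, 0.48, -0.115]
  ],
  "delta_rot": [
    [-0.0081, 0, 0],
    [-0.0081, 0, 0],
    [-0.0081, 0, 0],
    [-0.0081, 0, 0],
    [-0.0081, 0, 0]
  ]
}}

```text
time: 61.92
tool_pos: [529.6, -47.6, 199.6]
tcp_rot: [2.986, -0.001, 1.467]
contact_force: [-0.4, 0.7, 0.5]
grip_width: 66.2
finger_force: 0.0
```

```bash
python3 - <<'E'
from h import *
np.set_printoptions(precision=1,suppress=True)
o=get_obs();print(o['time'],o['tool_pos'],np.round(o['tcp_rot'],3))
c=optics.get_calibration("wrist");im=snap("wrist","w11.png");Q=down(1.465,-.157)
b=capuv(im,"blue",(230,40,385,285));g=atz("wrist",b[0],68,c);print(b,g)
plan([((g[0]+1,g[1]-.5,130),Q),((g[0]+1,g[1]-.5,46),Q)])
t=snap("top");b=capuv(t,'green',(200,190,260,260));print(b,b and atz("top",b[0],64));trays()
E
```

```text
61.925 [529.6 -47.6 199.6] [ 3.  -0.   1.5]
((339.4249725341797, 186.50424194335938), (45.360103607177734, 48.77540969848633)) [577.3 -50.1  68. ]
off [0.018, 0.31, 0.638] rot [-0.0002, -0.0001, 0.0003] rows>=1.4 -> [578.0, -51.0, 130.0]
off [0.0, -0.11, 0.691] rot [0.0, -0.0, 0.0] rows>=1.3 -> [578.0, -51.0, 46.0]
((229.3262710571289, 231.44770050048828), (11.645893096923828, 12.812820434570312)) [403.4 310.9  64. ]
tray_white 0.96 [ 479. -378.   15.] sides [141, 142] ang -90
tray_black 0.9 [334. 150.  15.] sides [110, 77] ang -13
tray_black 0.88 [430. 341.  15.] sides [145, 143] ang -88
tray_black 0.17 [630. 301.  15.] sides [52, 57] ang -90
```

{"method": "send_rows", "body": {
  "offset": [
    [0.014, 0.15, 0.32],
    [0.028, 0.302, 0.638],
    [0.028, 0.302, 0.638],
    [0.028, 0.302, 0.638]
  ],
  "delta_rot": [
    [0, 0, 0],
    [0, 0, 0],
    [0, 0, 0],
    [0, 0, 0]
  ]
}}

```text
time: 62.68
tool_pos: [578.1, -51.3, 131.3]
tcp_rot: [2.984, 0.0, 1.465]
contact_force: [-0.3, 0.6, -0.2]
grip_width: 65.7
finger_force: 0.0
```

{"method": "send_rows", "body": {
  "offset": [
    [0, -0.036, 0.231],
    [0, -0.073, 0.461],
    [0, -0.11, 0.7],
    [0, -0.11, 0.7],
    [0, -0.11, 0.7]
  ],
  "delta_rot": [
    [0, 0, 0],
    [0, 0, 0],
    [0, 0, 0],
    [0, 0, 0],
    [0, 0, 0]
  ]
}}

```text
time: 63.3
tool_pos: [579.4, -51.7, 47.7]
tcp_rot: [2.981, 0.0, 1.465]
contact_force: [-0.2, 0.1, 0.3]
grip_width: 66.1
finger_force: 0.0
```

{"method": "send_rows", "body": {
  "offset": [
    [0, 0, 0],
    [0, 0, 0],
    [0, 0, 0],
    [0, 0, 0],
    [0, 0, 0]
  ],
  "delta_rot": [
    [0, 0, 0],
    [0, 0, 0],
    [0, 0, 0],
    [0, 0, 0],
    [0, 0, 0]
  ],
  "grip": 0
}}

```text
time: 63.92
tool_pos: [578.9, -51.6, 46.5]
tcp_rot: [2.983, 0.0, 1.465]
contact_force: [-1.8, 0.0, 7.2]
grip_width: 47.0
finger_force: 29.7
```

{"method": "send_rows", "body": {
  "offset": [
    [0, 0.036, -0.28],
    [0, 0.072, -0.56],
    [0, 0.115, -0.844],
    [0, 0.115, -0.844],
    [0, 0.115, -0.844]
  ],
  "delta_rot": [
    [0, 0, 0],
    [0, 0, 0],
    [0, 0, 0],
    [0, 0, 0],
    [0, 0, 0]
  ]
}}

```text
time: 64.55
tool_pos: [575.4, -51.1, 146.7]
tcp_rot: [2.986, -0.0, 1.465]
contact_force: [-1.1, 0.2, -1.4]
grip_width: 47.0
finger_force: 29.1
```

```bash
python3 - <<'E'
from h import *
Q=down(1.465,-.15)
plan([((456,-213.2,150),Q)])
E
```

```text
off [-0.724, -0.416, -0.079] rot [0.0004, -0.0, -0.0] rows>=1.6 -> [516.0, -132.0, 148.0]
off [-0.725, -0.416, -0.079] rot [0.0004, -0.0, -0.0] rows>=1.6 -> [456.0, -213.0, 150.0]
```

{"method": "send_rows", "body": {
  "offset": [
    [-0.36, -0.208, -0.04],
    [-0.724, -0.416, -0.079],
    [-0.724, -0.416, -0.079]
  ],
  "delta_rot": [
    [0, 0, 0],
    [0, 0, 0],
    [0, 0, 0]
  ]
}}

```text
time: 64.92
tool_pos: [513.9, -134.1, 147.5]
tcp_rot: [2.988, -0.001, 1.461]
contact_force: [-0.0, 1.0, -1.9]
grip_width: 46.7
finger_force: 29.1
```

{"method": "send_rows", "body": {
  "offset": [
    [-0.36, -0.208, -0.04],
    [-0.725, -0.416, -0.079],
    [-0.725, -0.416, -0.079],
    [-0.725, -0.416, -0.079]
  ],
  "delta_rot": [
    [0, 0, 0],
    [0, 0, 0],
    [0, 0, 0],
    [0, 0, 0]
  ]
}}

```text
time: 65.42
tool_pos: [456.8, -212.7, 150.0]
tcp_rot: [2.985, -0.001, 1.464]
contact_force: [1.0, 0.7, -2.3]
grip_width: 46.9
finger_force: 29.1
```

{"method": "send_rows", "body": {
  "offset": [
    [0, -0.03, 0.2],
    [0, -0.06, 0.4],
    [0, -0.06, 0.4],
    [0, -0.06, 0.4],
    [0, -0.06, 0.4],
    [0, -0.06, 0.4]
  ],
  "delta_rot": [
    [0, 0, 0],
    [0, 0, 0],
    [0, 0, 0],
    [0, 0, 0],
    [0, 0, 0],
    [0, 0, 0]
  ]
}}

```text
time: 66.18
tool_pos: [457.5, -213.6, 103.0]
tcp_rot: [2.983, 0.001, 1.465]
contact_force: [0.5, -0.1, -2.1]
grip_width: 46.9
finger_force: 29.1
```

{"method": "send_rows", "body": {
  "offset": [
    [-0.003, -0.019, 0.04],
    [-0.003, -0.025, 0.08],
    [-0.003, -0.031, 0.12],
    [-0.003, -0.037, 0.165],
    [-0.003, -0.037, 0.165]
  ],
  "delta_rot": [
    [0, 0, 0],
    [0, 0, 0],
    [0, 0, 0],
    [0, 0, 0],
    [0, 0, 0]
  ]
}}

```text
time: 66.8
tool_pos: [455.6, -213.5, 81.4]
tcp_rot: [2.985, -0.0, 1.465]
contact_force: [-0.5, 1.0, -1.5]
grip_width: 46.7
finger_force: 29.1
```

{"method": "send_rows", "body": {
  "offset": [
    [0, -0.002, 0.016],
    [0, -0.005, 0.033],
    [0, -0.005, 0.033],
    [0, -0.005, 0.033]
  ],
  "delta_rot": [
    [0, 0, 0],
    [0, 0, 0],
    [0, 0, 0],
    [0, 0, 0]
  ]
}}

```text
time: 67.3
tool_pos: [455.9, -213.7, 78.1]
tcp_rot: [2.984, 0.0, 1.465]
contact_force: [0.3, 0.4, -0.7]
grip_width: 46.9
finger_force: 29.1
```

{"method": "send_rows", "body": {
  "offset": [
    [0, -0.001, 0.008],
    [0, -0.002, 0.016],
    [0, -0.003, 0.025],
    [0, -0.003, 0.025]
  ],
  "delta_rot": [
    [0, 0, 0],
    [0, 0, 0],
    [0, 0, 0],
    [0, 0, 0]
  ]
}}

```text
time: 67.8
tool_pos: [455.9, -213.6, 74.9]
tcp_rot: [2.984, 0.0, 1.465]
contact_force: [-0.8, -0.2, -1.7]
grip_width: 46.9
finger_force: 29.1
```

{"method": "send_rows", "body": {
  "offset": [
    [0, -0.001, 0.008],
    [0, -0.002, 0.016],
    [0, -0.004, 0.025],
    [0, -0.004, 0.025]
  ],
  "delta_rot": [
    [0, 0, 0],
    [0, 0, 0],
    [0, 0, 0],
    [0, 0, 0]
  ]
}}

```text
time: 68.3
tool_pos: [455.9, -213.6, 71.8]
tcp_rot: [2.984, -0.0, 1.465]
contact_force: [-0.1, 0.9, -0.5]
grip_width: 46.8
finger_force: 29.1
```

{"method": "send_rows", "body": {
  "offset": [
    [0, -0.003, 0.02],
    [0, -0.006, 0.04],
    [0, -0.009, 0.06],
    [0, -0.012, 0.08],
    [0, -0.015, 0.1],
    [0, -0.018, 0.12],
    [0, -0.018, 0.12]
  ],
  "delta_rot": [
    [0, 0, 0],
    [0, 0, 0],
    [0, 0, 0],
    [0, 0, 0],
    [0, 0, 0],
    [0, 0, 0],
    [0, 0, 0]
  ]
}}

```text
time: 69.18
tool_pos: [456.0, -213.6, 57.2]
tcp_rot: [2.984, -0.0, 1.465]
contact_force: [-0.0, 0.5, -1.0]
grip_width: 47.1
finger_force: 29.1
```

{"method": "send_rows", "body": {
  "offset": [
    [0, -0.001, 0.008],
    [0, -0.002, 0.016],
    [0, -0.003, 0.025],
    [0, -0.003, 0.025]
  ],
  "delta_rot": [
    [0, 0, 0],
    [0, 0, 0],
    [0, 0, 0],
    [0, 0, 0]
  ]
}}

```text
time: 69.68
tool_pos: [456.2, -213.7, 54.3]
tcp_rot: [2.984, 0.0, 1.465]
contact_force: [0.8, -0.7, -1.7]
grip_width: 46.9
finger_force: 29.1
```

{"method": "send_rows", "body": {
  "offset": [
    [0, -0.001, 0.008],
    [0, -0.002, 0.014],
    [0, -0.002, 0.014]
  ],
  "delta_rot": [
    [0, 0, 0],
    [0, 0, 0],
    [0, 0, 0]
  ]
}}

```text
time: 70.05
tool_pos: [456.2, -213.7, 52.6]
tcp_rot: [2.984, 0.0, 1.465]
contact_force: [-1.2, 0.8, -1.1]
grip_width: 46.6
finger_force: 29.1
```

{"method": "send_rows", "body": {
  "offset": [
    [0, -0.001, 0.008],
    [0, -0.002, 0.014],
    [0, -0.002, 0.014]
  ],
  "delta_rot": [
    [0, 0, 0],
    [0, 0, 0],
    [0, 0, 0]
  ]
}}

```text
time: 70.42
tool_pos: [456.2, -213.6, 50.9]
tcp_rot: [2.984, 0.0, 1.465]
contact_force: [-0.5, 0.6, -1.9]
grip_width: 46.7
finger_force: 29.1
```

{"method": "send_rows", "body": {
  "offset": [
    [0, -0.001, 0.006],
    [0, -0.002, 0.012],
    [0, -0.002, 0.012]
  ],
  "delta_rot": [
    [0, 0, 0],
    [0, 0, 0],
    [0, 0, 0]
  ]
}}

```text
time: 70.8
tool_pos: [456.5, -213.6, 50.4]
tcp_rot: [2.983, 0.0, 1.465]
contact_force: [-2.5, 3.1, 9.3]
grip_width: 46.6
finger_force: 29.8
```

Blue reached the base at TCP z 50.4, so it goes in the white tray.

{"method": "send_rows", "body": {
  "offset": [
    [0, 0, 0],
    [0, 0, 0],
    [0, 0, 0],
    [0, 0, 0],
    [0, 0, 0]
  ],
  "delta_rot": [
    [0, 0, 0],
    [0, 0, 0],
    [0, 0, 0],
    [0, 0, 0],
    [0, 0, 0]
  ],
  "grip": 0.75
}}

```text
time: 71.42
tool_pos: [456.2, -213.7, 49.5]
tcp_rot: [2.984, 0.0, 1.465]
contact_force: [0.7, 0.3, 0.1]
grip_width: 68.7
finger_force: 0.0
```

{"method": "send_rows", "body": {
  "offset": [
    [0, -0.006, 0],
    [0, -0.006, 0],
    [0, -0.006, 0],
    [0, -0.006, 0],
    [0, -0.006, 0],
    [0, -0.006, 0]
  ],
  "delta_rot": [
    [0.012, 0, 0],
    [0.0243, 0, 0],
    [0.0243, 0, 0],
    [0.0243, 0, 0],
    [0.0243, 0, 0],
    [0.0243, 0, 0]
  ]
}}

```text
time: 72.18
tool_pos: [455.2, -213.6, 49.5]
tcp_rot: [3.137, -0.0, 1.464]
contact_force: [0.3, 0.4, -0.1]
grip_width: 68.9
finger_force: 0.0
```

{"method": "send_rows", "body": {
  "offset": [
    [0, 0, 0],
    [0, 0, 0],
    [0, 0, 0],
    [0, 0, 0],
    [0, 0, 0]
  ],
  "delta_rot": [
    [0, 0, 0],
    [0, 0, 0],
    [0, 0, 0],
    [0, 0, 0],
    [0, 0, 0]
  ],
  "grip": 0
}}

```text
time: 72.8
tool_pos: [455.5, -213.6, 49.4]
tcp_rot: [3.137, 0.0, 1.465]
contact_force: [-0.1, 0.2, 1.1]
grip_width: 44.9
finger_force: 30.0
```

{"method": "send_rows", "body": {
  "offset": [
    [0, 0, -0.2],
    [0, 0, -0.4],
    [0, 0, -0.65],
    [0, 0, -0.65],
    [0, 0, -0.65]
  ],
  "delta_rot": [
    [0, 0, 0],
    [0, 0, 0],
    [0, 0, 0],
    [0, 0, 0],
    [0, 0, 0]
  ]
}}

```text
time: 73.42
tool_pos: [454.7, -213.2, 126.5]
tcp_rot: [3.138, -0.001, 1.465]
contact_force: [0.3, 0.2, -1.5]
grip_width: 45.1
finger_force: 30.0
```

```bash
python3 - <<'E'
from h import *
np.set_printoptions(precision=1,suppress=True)
trays();t=snap("top");print([(k,(lambda b:b and atz("top",b[0],64))(capuv(t,k,(380,180,450,250)))) for k in('red','yellow')])
print(get_obs()['tool_pos'])
N=down(1.465);plan([((515,-384,126),N),((515,-384,44),N)])
E
```

```text
tray_white 0.95 [ 478. -384.   15.] sides [137, 142] ang -90
tray_black 0.89 [430. 341.  15.] sides [148, 145] ang -90
tray_black 0.35 [ 658. -215.   15.] sides [63, 58] ang -63
[('red', array([ 451.9, -346.6,   64. ])), ('yellow', array([ 451.3, -409.9,   64. ]))]
[ 454.7 -213.3  126.4]
off [-0.681, 0.325, 0.002] rot [0.0002, -0.0001, -0.0] rows>=1.4 -> [485.0, -299.0, 126.0]
off [-0.681, 0.326, 0.002] rot [0.0002, -0.0001, -0.0] rows>=1.4 -> [515.0, -384.0, 126.0]
off [0.001, -0.001, 0.683] rot [0.0001, 0.0001, -0.0001] rows>=1.3 -> [515.0, -384.0, 44.0]
```

{"method": "send_rows", "body": {
  "offset": [
    [-0.34, 0.16, 0],
    [-0.681, 0.325, 0],
    [-0.681, 0.325, 0]
  ],
  "delta_rot": [
    [0, 0, 0],
    [0, 0, 0],
    [0, 0, 0]
  ]
}}

```text
time: 74.0
tool_pos: [485.7, -301.6, 126.6]
tcp_rot: [3.137, 0.001, 1.462]
contact_force: [0.4, 1.3, -1.8]
grip_width: 45.8
finger_force: 30.0
```

{"method": "send_rows", "body": {
  "offset": [
    [-0.34, 0.16, 0],
    [-0.67, 0.326, 0],
    [-0.67, 0.326, 0],
    [-0.67, 0.326, 0],
    [-0.67, 0.326, 0]
  ],
  "delta_rot": [
    [0, 0, 0],
    [0, 0, 0],
    [0, 0, 0],
    [0, 0, 0],
    [0, 0, 0]
  ]
}}

```text
time: 74.62
tool_pos: [515.4, -381.6, 127.7]
tcp_rot: [3.138, -0.001, 1.466]
contact_force: [0.2, -0.9, -0.1]
grip_width: 45.1
finger_force: 30.0
```

{"method": "send_rows", "body": {
  "offset": [
    [0, 0, 0.2],
    [0, 0, 0.4],
    [0, 0, 0.6],
    [0, 0, 0.683],
    [0, 0, 0.683],
    [0, 0, 0.683]
  ],
  "delta_rot": [
    [0, 0, 0],
    [0, 0, 0],
    [0, 0, 0],
    [0, 0, 0],
    [0, 0, 0],
    [0, 0, 0]
  ]
}}

```text
time: 75.38
tool_pos: [516.6, -383.4, 47.1]
tcp_rot: [3.135, 0.001, 1.465]
contact_force: [0.6, -0.7, -0.3]
grip_width: 45.1
finger_force: 30.0
```

{"method": "send_rows", "body": {
  "offset": [
    [0, 0, 0.015],
    [0, 0, 0.03],
    [0, 0, 0.03],
    [0, 0, 0.03]
  ],
  "delta_rot": [
    [0, 0, 0],
    [0, 0, 0],
    [0, 0, 0],
    [0, 0, 0]
  ]
}}

```text
time: 75.88
tool_pos: [516.1, -383.1, 42.3]
tcp_rot: [3.137, 0.0, 1.465]
contact_force: [-0.2, 0.3, -0.1]
grip_width: 45.0
finger_force: 30.0
```

{"method": "send_rows", "body": {
  "offset": [
    [0, 0, 0],
    [0, 0, 0],
    [0, 0, 0],
    [0, 0, 0]
  ],
  "delta_rot": [
    [0, 0, 0],
    [0, 0, 0],
    [0, 0, 0],
    [0, 0, 0]
  ],
  "grip": 0.6
}}

```text
time: 76.38
tool_pos: [516.1, -383.2, 42.3]
tcp_rot: [3.137, 0.0, 1.465]
contact_force: [0.6, -0.6, 0.2]
grip_width: 55.1
finger_force: 0.0
```

{"method": "send_rows", "body": {
  "offset": [
    [0, 0, -0.4],
    [0, 0, -0.9],
    [0, 0, -0.9],
    [0, 0, -0.9]
  ],
  "delta_rot": [
    [0, 0, 0],
    [0, 0, 0],
    [0, 0, 0],
    [0, 0, 0]
  ]
}}

```text
time: 76.88
tool_pos: [515.3, -382.8, 150.0]
tcp_rot: [3.137, -0.0, 1.465]
contact_force: [-0.6, 0.6, -0.6]
grip_width: 55.2
finger_force: 0.0
```

```bash
python3 - <<'E'
from h import *
np.set_printoptions(precision=1,suppress=True)
s=snap("scene");t=snap("top")
print("tab",finder.pinpoint("lid_tab","scene")[:1],finder.pinpoint("lid_tab","top")[:1])
try: print(wtri("lid_tab",("scene","top")))
except Exception as e: print(e)
# expected tab for lid angles
for a in(1.5,1.57,1.64):
    w=-187*np.cos(a)+5*np.sin(a);P=(677+w*.994,34-w*.109,76+187*np.sin(a)+5*np.cos(a));print(a,proj("scene",P),proj("top",P))
N=down(np.pi-.109)
plan([((520,-150,330),down(2.2)),((600,30,340),N),((681.5,34,315),N)])
E
```

```text
tab [{'uv': [283.5, 176.9], 'confidence': 0.9}] [{'uv': [296.6, 145.1], 'confidence': 0.97}]
(array([677.4,  47. , 274.5]), [np.float64(1.5272805362142492), np.float64(1.527280536214347)])
1.5 [np.float64(284.9706560872175), np.float64(177.77135793082354)] [np.float64(300.4348728687332), np.float64(148.05203925049577)]
1.57 [np.float64(281.017210391699), np.float64(178.676341349427)] [np.float64(300.84792834898764), np.float64(144.45315432352504)]
1.64 [np.float64(277.0635228557004), np.float64(179.83883926039377)] [np.float64(301.26926228204024), np.float64(140.9495441619518)]
off [0.967, -0.081, -0.753] rot [0.0003, 0.0, -0.0585] rows>=2.4 -> [518.0, -266.0, 240.0]
off [0.932, 0.271, -0.753] rot [0.0003, 0.0, -0.0585] rows>=2.4 -> [520.0, -150.0, 330.0]
off [0.41, 0.711, -0.042] rot [-0.0, -0.0, -0.0663] rows>=2.2 -> [560.0, -60.0, 335.0]
off [0.088, 0.816, -0.042] rot [-0.0, -0.0, -0.0663] rows>=2.2 -> [600.0, 30.0, 340.0]
off [-0.672, 0.107, 0.208] rot [-0.0, -0.0, 0.0001] rows>=1.4 -> [682.0, 34.0, 315.0]
```

{"method": "send_rows", "body": {
  "offset": [
    [0.5, -0.04, -0.4],
    [0.967, -0.081, -0.753],
    [0.967, -0.081, -0.753],
    [0.967, -0.081, -0.753]
  ],
  "delta_rot": [
    [0, 0, -0.0285],
    [0, 0, -0.0585],
    [0, 0, -0.0585],
    [0, 0, -0.0585]
  ],
  "grip": 0.6
}}

```text
time: 77.68
tool_pos: [518.2, -266.2, 241.2]
tcp_rot: [3.136, 0.003, 1.832]
contact_force: [0.9, -1.1, -0.4]
grip_width: 55.1
finger_force: 0.0
```

{"method": "send_rows", "body": {
  "offset": [
    [0.45, 0.13, -0.37],
    [0.932, 0.271, -0.753],
    [0.932, 0.271, -0.753],
    [0.932, 0.271, -0.753]
  ],
  "delta_rot": [
    [0, 0, -0.0285],
    [0, 0, -0.0585],
    [0, 0, -0.0585],
    [0, 0, -0.0585]
  ]
}}

```text
time: 78.18
tool_pos: [520.1, -150.6, 330.1]
tcp_rot: [3.139, 0.004, 2.198]
contact_force: [-0.3, -0.1, -0.7]
grip_width: 54.9
finger_force: 0.0
```

{"method": "send_rows", "body": {
  "offset": [
    [0.2, 0.35, -0.04],
    [0.41, 0.711, -0.042],
    [0.41, 0.711, -0.042],
    [0.41, 0.711, -0.042]
  ],
  "delta_rot": [
    [0, 0, -0.0285],
    [0, 0, -0.0663],
    [0, 0, -0.0663],
    [0, 0, -0.0663]
  ]
}}

```text
time: 78.68
tool_pos: [559.8, -61.6, 333.3]
tcp_rot: [-3.142, 0.001, 2.613]
contact_force: [0.3, -1.2, 0.4]
grip_width: 55.0
finger_force: 0.0
```

{"method": "send_rows", "body": {
  "offset": [
    [0.04, 0.4, -0.04],
    [0.088, 0.816, -0.042],
    [0.088, 0.816, -0.042],
    [0.088, 0.816, -0.042],
    [0.088, 0.816, -0.042]
  ],
  "delta_rot": [
    [0, 0, -0.0285],
    [0, 0, -0.0663],
    [0, 0, -0.0663],
    [0, 0, -0.0663],
    [0, 0, -0.0663]
  ]
}}

```text
time: 79.3
tool_pos: [599.7, 28.4, 340.5]
tcp_rot: [-3.141, 0.004, 3.029]
contact_force: [0.9, -0.8, 0.4]
grip_width: 55.0
finger_force: 0.0
```

```bash
python3 - <<'E'
from h import *
np.set_printoptions(precision=1,suppress=True)
o=get_obs();print(o['time'],o['tool_pos'],np.round(o['tcp_rot'],3))
t=snap("top","t6.png");s=snap("scene","s6.png");trays()
N=down(np.pi-.109);plan([((681.5,35,315),N),((681.5,35,243.5),N)])
cv2.imwrite('pics/s6c.png',np.hstack([cv2.resize(s[130:290,260:460,::-1],(400,320),interpolation=3),cv2.resize(t[140:270,205:435,::-1],(400,226),interpolation=3)[:320] if 0 else cv2.resize(t[130:270,230:430,::-1],(400,320),interpolation=3)]))
E
```

```text
79.3 [599.7  28.4 340.5] [-3.1  0.   3. ]
tray_white 0.67 [ 479. -380.   15.] sides [142, 143] ang -88
tray_black 0.7 [ 455. -413.   15.] sides [59, 44] ang -46
tray_black 0.65 [430. 340.  15.] sides [144, 143] ang -88
tray_black 0.37 [ 480. -380.   15.] sides [144, 143] ang -87
off [-0.671, 0.122, 0.222] rot [-0.0, 0.0008, -0.0002] rows>=1.4 -> [682.0, 35.0, 315.0]
off [-0.0, -0.0, 0.596] rot [-0.0, -0.0, 0.0] rows>=1.1 -> [682.0, 35.0, 244.0]
```

View pics/s6c.png

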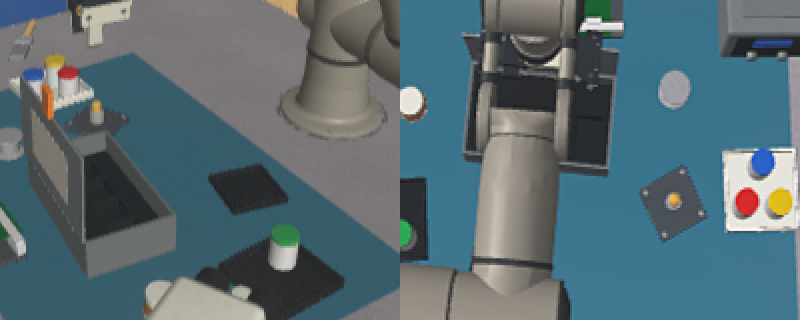

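Red, yellow and blue stand in the white tray and green in the large black tray. The case is empty and the lid is still upright. I'll shut the lid.

{"method": "send_rows", "body": {
  "offset": [
    [-0.34, 0.06, 0.1],
    [-0.671, 0.115, 0.222],
    [-0.671, 0.115, 0.222],
    [-0.671, 0.115, 0.222]
  ],
  "delta_rot": [
    [0, 0, 0],
    [0, 0, 0],
    [0, 0, 0],
    [0, 0, 0]
  ]
}}

```text
time: 80.05
tool_pos: [681.2, 34.8, 315.1]
tcp_rot: [-3.141, 0.005, 3.033]
contact_force: [0.6, 0.5, -0.4]
grip_width: 55.1
finger_force: 0.0
```

{"method": "send_rows", "body": {
  "offset": [
    [0, 0, 0.2],
    [0, 0, 0.4],
    [0, 0, 0.596],
    [0, 0, 0.596],
    [0, 0, 0.596]
  ],
  "delta_rot": [
    [0, 0, 0],
    [0, 0, 0],
    [0, 0, 0],
    [0, 0, 0],
    [0, 0, 0]
  ]
}}

```text
time: 80.68
tool_pos: [682.0, 34.8, 245.9]
tcp_rot: [-3.142, 0.008, 3.033]
contact_force: [0.5, -0.9, -0.1]
grip_width: 55.3
finger_force: 0.0
```

{"method": "send_rows", "body": {
  "offset": [
    [0, 0, 0],
    [0, 0, 0],
    [0, 0, 0],
    [0, 0, 0],
    [0, 0, 0]
  ],
  "delta_rot": [
    [0, 0, 0],
    [0, 0, 0],
    [0, 0, 0],
    [0, 0, 0],
    [0, 0, 0]
  ],
  "grip": 0
}}

```text
time: 81.3
tool_pos: [682.0, 35.8, 243.8]
tcp_rot: [3.14, 0.006, 3.034]
contact_force: [1.1, 4.5, 2.8]
grip_width: 29.8
finger_force: 30.0
```

```bash
python3 - <<'E'
from h import *
o=get_obs();print(o['tool_pos'],o['tcp_rot'],o['grip_width'],o['contact_force'])
R=R0();b=np.arctan2(5,187);r=187.07;th=-.109;a0=1.57+b;a1=b-.015
off=[]
for k in range(1,25):
    A=a0+(a1-a0)*k/24;d=r*(np.cos(a0)-np.cos(A));off.append(R.inv().apply([d*np.cos(th),d*np.sin(th),r*(np.sin(A)-np.sin(a0))])/120)
off=np.array(off)
for i in range(3): print(np.round(off[8*i:8*i+8]-(off[8*i-1] if i else 0),3).tolist())
E
```

```text
[682.0086969   35.7896629  243.82228312] [3.14043009 0.00565208 3.03361284] 29.831353685275236 [1.10065448 4.53967185 2.79322827]
[[0.103, 0.0, 0.0], [0.206, 0.0, 0.007], [0.308, 0.0, 0.021], [0.409, 0.0, 0.041], [0.508, 0.0, 0.068], [0.605, 0.0, 0.102], [0.7, 0.001, 0.142], [0.792, 0.001, 0.188]]
[[0.089, 0.0, 0.052], [0.174, 0.0, 0.11], [0.255, 0.0, 0.173], [0.332, 0.0, 0.242], [0.404, 0.0, 0.315], [0.471, 0.0, 0.393], [0.533, -0.0, 0.475], [0.59, -0.0, 0.561]]
[[0.05, -0.0, 0.09], [0.095, -0.0, 0.183], [0.133, -0.0, 0.278], [0.165, -0.0, 0.376], [0.19, -0.0, 0.476], [0.209, -0.0, 0.577], [0.221, -0.001, 0.679], [0.226, -0.001, 0.782]]
```

{"method": "send_rows", "body": {
  "offset": [
    [0.103, 0.0, 0.0],
    [0.206, 0.0, 0.007],
    [0.308, 0.0, 0.021],
    [0.409, 0.0, 0.041],
    [0.508, 0.0, 0.068],
    [0.605, 0.0, 0.102],
    [0.7, 0.001, 0.142],
    [0.792, 0.001, 0.188]
  ],
  "delta_rot": [
    [0, 0, 0],
    [0, 0, 0],
    [0, 0, 0],
    [0, 0, 0],
    [0, 0, 0],
    [0, 0, 0],
    [0, 0, 0],
    [0, 0, 0]
  ]
}}

```text
time: 82.3
tool_pos: [588.6, 45.6, 221.0]
tcp_rot: [3.141, 0.009, 3.033]
contact_force: [4.4, 5.2, 0.3]
grip_width: 29.7
finger_force: 30.0
```

{"method": "send_rows", "body": {
  "offset": [
    [0.089, 0.0, 0.052],
    [0.174, 0.0, 0.11],
    [0.255, 0.0, 0.173],
    [0.332, 0.0, 0.242],
    [0.404, 0.0, 0.315],
    [0.471, 0.0, 0.393],
    [0.533, 0, 0.475],
    [0.59, 0, 0.561]
  ],
  "delta_rot": [
    [0, 0, 0],
    [0, 0, 0],
    [0, 0, 0],
    [0, 0, 0],
    [0, 0, 0],
    [0, 0, 0],
    [0, 0, 0],
    [0, 0, 0]
  ]
}}

```text
time: 83.3
tool_pos: [517.3, 53.0, 152.1]
tcp_rot: [3.142, 0.006, 3.033]
contact_force: [5.7, 3.5, -0.2]
grip_width: 29.8
finger_force: 30.0
```

{"method": "send_rows", "body": {
  "offset": [
    [0.05, 0, 0.09],
    [0.095, 0, 0.183],
    [0.133, 0, 0.278],
    [0.165, 0, 0.376],
    [0.19, 0, 0.476],
    [0.209, 0, 0.577],
    [0.221, 0, 0.679],
    [0.225, 0, 0.74]
  ],
  "delta_rot": [
    [0, 0, 0],
    [0, 0, 0],
    [0, 0, 0],
    [0, 0, 0],
    [0, 0, 0],
    [0, 0, 0],
    [0, 0, 0],
    [0, 0, 0]
  ]
}}

```text
time: 84.3
tool_pos: [491.4, 55.7, 63.9]
tcp_rot: [-3.141, 0.006, 3.033]
contact_force: [-4.2, 3.8, 38.2]
grip_width: 29.5
finger_force: 30.0
```

{"method": "send_rows", "body": {
  "offset": [
    [0, 0, -0.01],
    [0, 0, -0.01],
    [0, 0, -0.01]
  ],
  "delta_rot": [
    [0, 0, 0],
    [0, 0, 0],
    [0, 0, 0]
  ]
}}

```text
time: 84.68
tool_pos: [491.4, 55.7, 64.7]
tcp_rot: [-3.141, 0.006, 3.033]
contact_force: [4.5, 4.5, 0.0]
grip_width: 29.7
finger_force: 30.0
```

{"method": "send_rows", "body": {
  "offset": [
    [0, 0, 0],
    [0, 0, 0],
    [0, 0, 0],
    [0, 0, 0]
  ],
  "delta_rot": [
    [0, 0, 0],
    [0, 0, 0],
    [0, 0, 0],
    [0, 0, 0]
  ],
  "grip": 0.8
}}

```text
time: 85.18
tool_pos: [490.7, 55.6, 64.9]
tcp_rot: [-3.141, 0.004, 3.033]
contact_force: [-0.1, 0.7, -0.3]
grip_width: 65.1
finger_force: 0.0
```

{"method": "send_rows", "body": {
  "offset": [
    [0, 0, -0.4],
    [0, 0, -0.8],
    [0, 0, -1],
    [0, 0, -1],
    [0, 0, -1]
  ],
  "delta_rot": [
    [0, 0, 0],
    [0, 0, 0],
    [0, 0, 0],
    [0, 0, 0],
    [0, 0, 0]
  ]
}}

```text
time: 85.8
tool_pos: [489.6, 55.8, 183.9]
tcp_rot: [-3.141, 0.003, 3.033]
contact_force: [-0.4, 0.1, -0.7]
grip_width: 73.6
finger_force: 0.0
```

{"method": "send_rows", "body": {
  "offset": [
    [0.4, 0, -0.3],
    [0.9, 0, -0.7],
    [0.9, 0, -0.7],
    [0.9, 0, -0.7],
    [0.9, 0, -0.7]
  ],
  "delta_rot": [
    [0, 0, 0],
    [0, 0, 0],
    [0, 0, 0],
    [0, 0, 0],
    [0, 0, 0]
  ]
}}

```text
time: 86.42
tool_pos: [383.1, 67.4, 267.1]
tcp_rot: [-3.141, 0.003, 3.033]
contact_force: [-0.5, -0.1, -0.2]
grip_width: 73.3
finger_force: 0.0
```

```bash
python3 - <<'E'
from h import *
np.set_printoptions(precision=1,suppress=True)
o=get_obs();print(o['time'],o['tool_pos'])
snap("wrist");s=snap("scene");t=snap("top");print(wtri("lid_tab",("wrist","scene")),wtri("lid_tab",("wrist","top")));trays()
cv2.imwrite('pics/s7c.png',np.hstack([cv2.resize(s[130:290,260:460,::-1],(400,320),interpolation=3),cv2.resize(t[130:270,210:430,::-1],(400,255),interpolation=3).repeat(1,0)[:255] if 0 else cv2.resize(t[130:270,230:430,::-1],(400,320),interpolation=3)]))
E
```

```text
86.425 [383.1  67.4 267.1]
(array([492.5,  61.4,  75.1]), [np.float64(3.6752612160126694), np.float64(3.675261216012645)]) (array([478.3,  61. , 107.4]), [np.float64(0.7965062822739485), np.float64(0.7965062822739375)])
tray_white 0.9 [ 479. -380.   15.] sides [145, 142] ang -90
tray_black 0.96 [430. 339.  15.] sides [145, 145] ang -90
tray_black 0.8 [348. 127.  15.] sides [79, 106] ang -6
```

View pics/s7c.png

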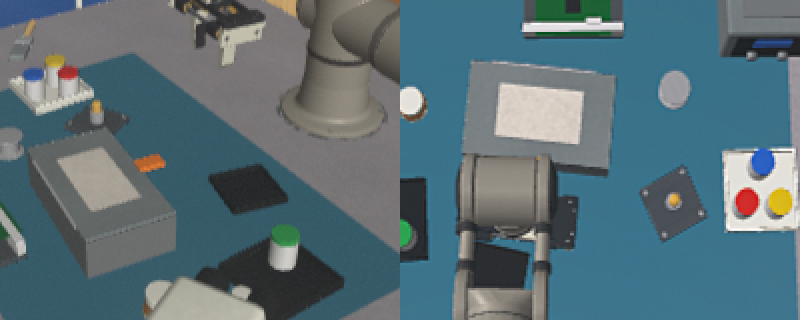

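The lid lies shut with a flat seam, red, yellow and blue stand in the white tray, and green is in the large black tray. The robot is clear, so I'm handing in.

```bash
python3 -c "
from h import *
print(ticket.close_job())"
```

```text
the job is handed in; nothing more can be done
None
```

The job is handed in, though I haven't seen the verdict: red, yellow and blue went fully home and stand in the white tray, green stopped on the shoulder and stands in the large black tray, there were no plugs in the case, and the lid is folded shut.

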